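# Jack up the drone's landing skid and hold it up

### The job

Set the small steel jack flat on the table with its saddle centred under the round lift eye that sticks out from the black drone's landing skid, and let go of it; then take the rubber-gripped pump bar out of the wooden stand and slide it fully home into the jack's upright socket. Then push the bar down, away from the drone, as far as it goes so that the jack raises that skid, and finish while still holding the bar down (it springs back up if let go). Do not shove the drone along, and leave the other things standing where they are.

Things in the scene. Friction and masses are not known exactly. Their poses are not given: they have to be found in the camera images.
- drone: the black four-armed drone (about 1 kg; a red one, without a lift eye, stands far off) standing loose on two rubber skids 300 mm apart; origin on the table midway between the skids, own x axis points from its middle to the lift eye, z up. Each skid is 16 mm thick and 276 mm long along the drone's y at x = +-150 mm; four motors at x, y = +-150 mm, tops at 232 mm; body plates within 75 mm of the middle, top at 243 mm; nothing stands above the lift eye
- lift_pad (a point): centre of the flat underside of the lift eye, 64 mm above the table, at x = 220 mm of the drone. The eye is a white disc of 40 mm diameter, 11 mm thick, with a 16 mm steel bolt head (top at 81 mm) in the middle of its upper side, on a 26 mm wide bracket from the skid at x = 150 mm. Below it is free down to the table
- jack: loose steel toe jack (about 0.8 kg in all), origin at the centre of its base's underside, own x axis points from the handle end to the saddle end, z up. Base plate 230 (x) x 90 (y) x 10 mm. A fixed gripping block 50 (x) x 36 (y) mm, top at 75 mm, is centred at x = 25 mm: pinch it across y to carry or slide the jack (it can be taken from above). Saddle at x = 90 mm, handle pivot at x = -45 mm, z = 35 mm (pivot axis along y)
- saddle_top (a point): centre of the jack's round saddle's top face (40 mm diameter), x = 90 mm of the jack; 55 mm above the table when down; it rises 21 mm per rad of handle, so 22 mm at full stroke, and meets the lift eye after 9 mm
- socket_mouth (a point): centre of the mouth of the handle socket, 97 mm above the table when the handle is up, at x = -45 mm of the jack; its z axis runs along the socket, outward (straight up when the handle is up). The socket is a 26 mm square steel block with a round bore of 14 mm, 40 mm deep, slightly chamfered
- socket_floor (a point): centre of the floor of the same bore, 40 mm below the mouth along its axis
- handle (a joint): angle of the socket: 0 = upright (a return spring keeps it there), grows as the bar is pushed down towards the jack's own -x, away from the saddle; stop at 1.05 rad. The spring and the drone need about 0.1 N m at the start and 0.4 to 0.6 N m at the end of the stroke, some 1 to 4 N at the bar's rubber grip, 120 mm from the pivot or more
- bar: the pump bar: straight aluminium rod of 12 mm diameter with a chamfered foot and a thicker rubber grip, 18 mm diameter, on its upper 60 mm; 150 mm long in all, about 60 g; origin at the centre of its foot, own z axis along the bar towards the grip. It starts upright in one of the three holes of the stand, foot 20 mm above the table; home in the socket its top is 172 mm from the handle pivot
- stand: fixed wooden stand 160 (x) x 50 (y) x 55 mm, origin at the centre of its underside; three holes of 16 mm diameter, 35 mm deep, in a row along its x at -50, 0 and 50 mm; the bar and the two drivers stand in them in any order
- driver_a: hex driver standing in the stand, bystander: grey grip 27 mm thick, 105 mm tall in all
- driver_b: hex driver standing in the stand, bystander: grey grip 27 mm thick, 120 mm tall in all
- nippers: side cutters lying flat, 125 mm long, 14 mm high, bystander
- motor_a: loose drone motor standing on the table, 28 mm diameter, 42 mm high, bystander
- motor_b: loose drone motor standing on the table, 28 mm diameter, 42 mm high, bystander
- battery: battery pack lying flat, 140 x 45 x 32 mm, bystander
Things that resemble listed ones, but are neither listed nor needed, are in the scene too. Leave any blue, orange or purple look-alike of the bar alone.

How it is judged:
By the outcome, as a careful person would: the job done as asked, in the order asked, and still so for the second after the job is handed in, while the arm keeps its last pose, push and grip.
It also fails if it takes over 72 s, if anything falls off the work surface, if the arm or the gripper's body presses on something with over 40 N, if the wrist force passes 120 N, or if a joint passes its speed limit or range.

### The arm

A 6-joint arm with a two-finger parallel gripper is mounted at the origin on the work surface. World frame = base frame: x ahead of the robot, y to its left, z up, the work surface at z = 0. Lengths are in m, angles in rad, forces in N, time in s.
With the tool pointing down it reaches from about 0.225 to 0.875 m from the base axis. Payload 3.4 kg.
Tool frame: the origin (TCP) lies between the finger pads; the fingertips stand 11 mm ahead of it and the grasp point (between the pads) lies 8 mm behind it (tips_ahead is the distance from the TCP to the fingertips, in m); z points along the fingers, x is the direction in which the jaws open and shut, and the axes are right-handed (so a half turn about z gives the same grasp; the last joint's range is limited). The gripper opens to 85 mm and grips with 20 to 120 N. Pads are 22 mm wide; open, the fingers measure 114 mm over their backs; the gripper's body (76 mm by 85 mm) begins 54 mm behind the grasp point. The pads swing forward as they close: fully open they stand 13 mm farther back than shut.
Start: joints at [-1.36, 0.276, 1.505, -0, 1.361, -0.121], TCP at [0.187, -0.544, 0.242] pointing down, gripper open.
Joint ranges: [-2.89, 2.89], [-0.75, 2.08], [0.22, 2.7], [-1.18, 4.32], [0.11, 2.71], [-2.7, 2.7]. Speed limits (rad/s): [2.57, 2.57, 3.14, 3.14, 3.14, 3.14].

### API

Orientations are given as a unit quaternion [w, x, y, z].
In Python, from rig import get_state, get_image, sign_off, masks_of, tips_ahead gives the robot as it stands.
- The arm moves only by the tool play_rows, never from a script. Its argument "series" is a list of rows, each an object of numbers: "fingers": the closure, from -1 (fully open) to 1 (shut); "dx", "dy", "dz": the shift along the world's x, y, z in mm; "turn": the turn about the world's z in rad. A call has 1 to 20 rows; each row shifts and turns the pose as measured when the row begins; what a row does not reach is not made up. A row lasts 1/12 s, in which the tool goes at most 41.7 mm and 7.16 degrees, less where a joint would pass 70% of its speed; a pose out of reach is approached as far as the arm can. A call with a gripper value outside its range is refused whole. The fingers move at their own pace and stop on an object; "squeeze" is the grip in N (left out, the last holds). Time passes only in rows, so rows that do not move let the fingers close. It gives the time, the measured TCP pose, the force and the opening at its end, in the units of the state.
- get_state(): the state, without advancing time (a new reading comes with each control period).
- get_image(name): name is "side" or "top"; returns a dict with "pixels" (400x640x3 uint8, red, green, blue), "vfov" (degrees; the focal length in pixels is half the picture's height over the tangent of half this angle, whatever the lens; pixels are square), "cx", "cy" (the principal point, pixels), "dist" ([k1, k2, p1, p2, k3] as OpenCV has them; the pictures are not rectified), "rvec" (rotation vector, rad) and "tvec" (3), from world to camera coordinates, as OpenCV has them. Camera axes: x right, y down, z forward; pixel columns grow to the right and rows downward; lengths in m; the calibration is good to about 2 mm. A picture is of the moment at which its call begins. There is no depth.
- sign_off(): hands the job in, once; it reports no verdict.
Trained networks look in a picture, given as the dict that the camera call returned (one of the last four; its "shot" number tells which), for a name from the list of things; names that differ only in an ending like _2 or _b are one class to them, and where a whole thing is asked for, a point or a joint stands for the part that bears it (a point fixed in the world has none). Each returns a list of dicts, best first, with "p" (0 to 1); they miss things now and then, are a little off and sometimes report something else, mostly with a low value. They report only what shows in the picture. A call takes as long as a camera call. They do not tell look-alikes from the thing itself.
- masks_of(picture, label): "region" (400x640 bool, what is visible of it) and "xy" ([column, row] in pixels, amid what is visible of it).
The state is a dict: "clock": time; "qpos": joint angles; "qd": joint speeds; "effort": joint torques, N m; "position": TCP position; "ee_rot": TCP orientation; "contact_force": force on the tool from outside, world axes, zero at the start; "moment": the same for the moment, N m; "width": finger opening in m.
Only numpy, scipy, OpenCV 4.12 (cv2) and the standard library are available. Lean on these libraries where they do the work, as an engineer would, in place of code of your own. Each camera call takes 0.05 s, during which the arm holds its last target. There are 200 camera calls.

## Working session

There is one attempt and no reset: what is moved stays moved. The work goes in short steps, Python scripts to look and compute and a tool call to move; the robot and the scene stay as the last step left them, time stands still between calls to the robot, and variables do not carry over. Pictures are saved under pics/ and viewed, about 8 in all and at most 12, crops included, and the job is handed in when it is done.

Besides the shell and the picture viewer there is one more tool, called after "Emit:" by a JSON object that holds its "method" and its "body", one argument or row to a line. play_rows: Moves the arm, as the interface text tells. Its arguments: {"type":"object","properties":{"series":{"type":"array"},"squeeze":{"type":"number"}},"required":["series"]}

```bash
mkdir -p pics; ls; cat > h.py <<'E'
import numpy as np, cv2
from rig import *
def cam(im):
    f=im['pixels'].shape[0]/2/np.tan(np.radians(im['vfov'])/2)
    K=np.array([[f,0,im['cx']],[0,f,im['cy']],[0,0,1.]])
    return K,np.array(im['dist'],float),np.array(im['rvec'],float),np.array(im['tvec'],float)
def ray(im,px):
    K,d,r,t=cam(im)
    u=cv2.undistortPoints(np.array(px,float).reshape(-1,1,2),K,d).reshape(-1,2)
    R=cv2.Rodrigues(r)[0]
    return -R.T@t, np.c_[u,np.ones(len(u))]@R
def onz(im,px,z):
    c,d=ray(im,px); return c+d*((z-c[2])/d[:,2])[:,None]
def proj(im,P):
    K,d,r,t=cam(im); return cv2.projectPoints(np.array(P,float).reshape(-1,1,3),r,t,K,d)[0].reshape(-1,2)
def save(im,name): cv2.imwrite('pics/'+name,im['pixels'][:,:,::-1])
E
python3 - <<'E'
from h import *
for n in ['top','side']:
    im=get_image(n); save(im,n+'0.png')
    c,_=ray(im,[[320,200]]); print(n,c.round(3),im['vfov'])
    for l in ['drone','lift_pad','jack','saddle_top','socket_mouth','bar','stand','driver_a','nippers','motor_a','battery']:
        for m in masks_of(im,l)[:4]:
            print(l,round(m['p'],2),np.round(m['xy']),m['region'].sum(), onz(im,[m['xy']],0)[0,:2].round(3))
print(get_state())
E
```

```text
pics
top [0.367 0.092 1.342] 49.019174532683145
drone 0.9 [447. 175.] 6615 [ 0.63  -0.277]
drone 0.37 [297. 197.] 118 [0.577 0.189]
lift_pad 0.61 [448. 175.] 6431 [ 0.629 -0.281]
jack 0.61 [318. 204.] 2219 [0.552 0.124]
saddle_top 0.42 [347. 205.] 130 [0.547 0.035]
bar 0.48 [178. 201.] 103 [0.578 0.562]
bar 0.45 [172. 238.] 130 [0.461 0.578]
bar 0.37 [256. 232.] 61 [0.472 0.32 ]
stand 0.95 [220. 234.] 826 [0.471 0.43 ]
driver_a 0.48 [446. 177.] 6753 [ 0.625 -0.273]
nippers 0.53 [284. 278.] 248 [0.33  0.234]
motor_a 0.61 [272. 146.] 66 [0.742 0.265]
motor_a 0.57 [375. 258.] 70 [ 0.383 -0.042]
battery 0.77 [322. 133.] 791 [0.78  0.105]
side [0.049 0.771 0.629] 54.467716578099676
drone 0.58 [380. 116.] 3962 [ 0.798 -0.594]
lift_pad 0.86 [381. 117.] 4283 [ 0.789 -0.586]
lift_pad 0.73 [268. 187.] 786 [0.801 0.083]
lift_pad 0.17 [243. 216.] 143 [0.754 0.232]
jack 0.67 [326. 215.] 2409 [0.568 0.1  ]
saddle_top 0.52 [381. 116.] 4365 [ 0.795 -0.592]
saddle_top 0.17 [263. 263.] 419 [0.576 0.334]
socket_mouth 0.67 [312. 207.] 341 [0.622 0.091]
bar 0.96 [307. 242.] 350 [0.54  0.218]
bar 0.74 [26
[... 442 characters left out ...]
 0.092]
{'clock': 1.2, 'qpos': array([-1.36004563e+00,  2.75849453e-01,  1.50486725e+00, -6.65568742e-06,
        1.36067625e+00, -1.21030025e-01]), 'qd': array([ 1.77873949e-03, -4.05098237e-04,  4.58618518e-04, -3.84693092e-04,
        4.68963778e-05,  8.14715501e-04]), 'effort': array([ 3.73397546e-03, -4.16663361e+01, -2.46101207e+01, -3.00637544e-05,
        3.56828150e-04, -1.57933421e-06]), 'position': array([ 0.18728021, -0.54369989,  0.24236995]), 'ee_rot': array([ 6.97708073e-05,  8.14164741e-01, -5.80633933e-01,  7.15052491e-05]), 'contact_force': array([-0.61824977,  0.37109856,  0.01379532]), 'moment': array([-0.0021677 , -0.00807928, -0.04928446]), 'width': 0.08562180649743176}
```

```bash
python3 - <<'E'
import cv2
t=cv2.imread('pics/top0.png');s=cv2.imread('pics/side0.png')
cv2.imwrite('pics/t1.png',cv2.resize(t[100:300,140:540],None,fx=2,fy=2,interpolation=cv2.INTER_CUBIC))
cv2.imwrite('pics/s1.png',cv2.resize(s[80:360,160:500],None,fx=2,fy=2,interpolation=cv2.INTER_CUBIC))
E
```

```text
(no output)
```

View pics/t1.png

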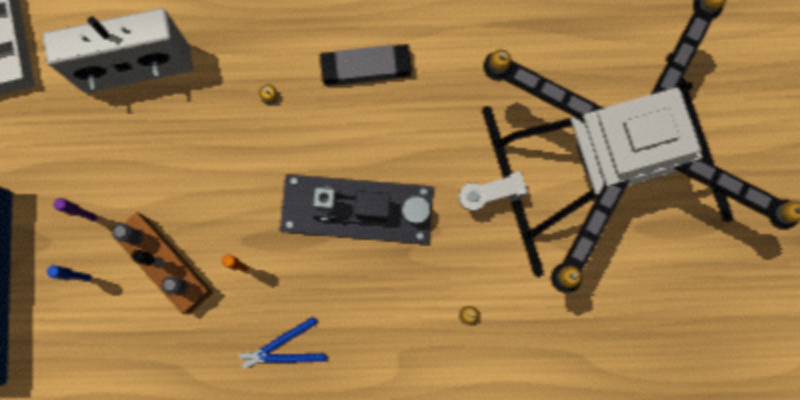

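View pics/s1.png

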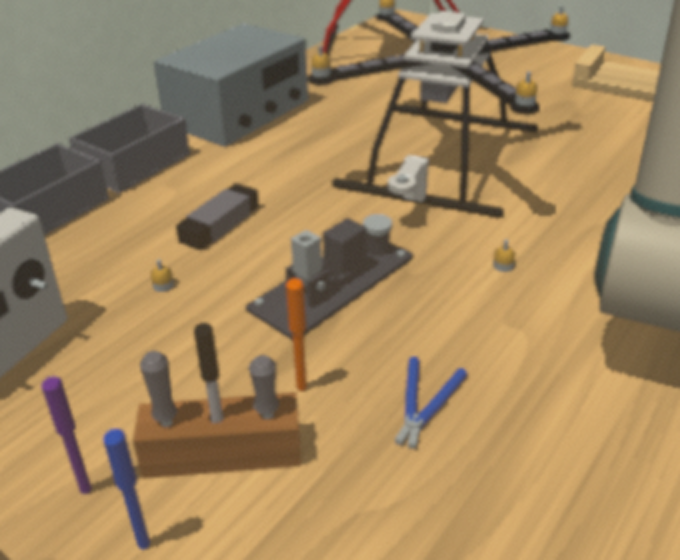

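The top view shows the jack at px ~(318,204), with its saddle at (348,204) and its socket at (302,198). The drone's lift eye is at (376,198).

Candidates for the bar:
- Purple peg, top (171,202)
- Blue peg, top (167,236)
- Orange peg, top (255,231)
- Two grey drivers in the stand, top (203,217) and (226,243)
- Black-gripped rod in the stand's middle hole, top (211,228) / side (262,255)

I choose the black-gripped rod, because it is rubber-gripped and stands in the wooden stand. I'll check it in a close crop together with the jack and eye.

```bash
cat >> h.py <<'E'
def box(x0,x1,y0,y1,z0,z1): return np.array([[x,y,z] for x in(x0,x1) for y in(y0,y1) for z in(z0,z1)])/1000.
def cyl(x,y,r,z0,z1): 
    a=np.linspace(0,2*np.pi,16,endpoint=False); return np.array([[x+r*np.cos(t),y+r*np.sin(t),z] for t in a for z in(z0,z1)])/1000.
JACK=[box(-115,115,-45,45,0,10),box(0,50,-18,18,10,75),box(-58,-32,-13,13,20,97),cyl(90,0,20,10,55)]
STAND=[box(-80,80,-25,25,0,55)]
def sil(im,parts,pose):
    x,y,a=pose; c,s=np.cos(a),np.sin(a); R=np.array([[c,-s,0],[s,c,0],[0,0,1]])
    m=np.zeros((1600,2560),np.uint8)
    for p in parts:
        q=proj(im,p@R.T+[x,y,0]); h=cv2.convexHull(((q+.5)*4).astype(np.float32)).astype(np.int32)
        cv2.fillConvexPoly(m,h,1)
    return cv2.resize(m.astype(np.float32),(640,400),interpolation=cv2.INTER_AREA)
from scipy.optimize import minimize
def fit(ims,masks,parts,p0):
    def cost(p): return sum(1-np.minimum(s,k).sum()/np.maximum(s,k).sum() for s,k in ((sil(i,parts,p),m.astype(np.float32)) for i,m in zip(ims,masks)))
    r=minimize(cost,p0,method='Nelder-Mead',options=dict(initial_simplex=np.array(p0)+np.array([[0,0,0],[.02,0,0],[0,.02,0],[0,0,.15]]),xatol=1e-4,fatol=1e-5))
    return r.x,r.fun
E
python3 - <<'E'
from h import *
T=get_image('top');S=get_image('side')
J=[masks_of(i,'jack')[0]['region'] for i in (T,S)]
for ii,mm in (([T,S],J),([T],J[:1]),([S],J[1:])):
    print('jack',fit(ii,mm,JACK,[.55,.11,-1.62]))
D=[masks_of(i,'stand')[0]['region'] for i in (T,S)]
for ii,mm in (([T],D[:1]),([S],D[1:])):
    print('stand',fit(ii,mm,STAND,[.47,.43,2.4-np.pi]))
print('eye top',onz(T,[[376,198]],.075), 'skid',onz(T,[[384,154],[409,236]],.016))
def crop(im,x,y,w,h,k): return cv2.resize(im['pixels'][y:y+h,x:x+w,::-1],None,fx=k,fy=k,interpolation=cv2.INTER_NEAREST)
a=crop(T,270,170,130,66,6); b=np.hstack([crop(S,220,230,65,55,6),crop(S,340,150,65,55,6)])
cv2.imwrite('pics/c2.png',np.vstack([a[:,:780],b[:,:780]])[:, :])
for b in masks_of(T,'bar')+masks_of(S,'bar'): print(b['p'],b['xy'])
E
```

```text
jack (array([ 0.55153063,  0.12341649, -1.68312642]), np.float64(0.19727212190628052))
jack (array([ 0.55214017,  0.12694047, -1.69158581]), np.float64(0.027866780757904053))
jack (array([ 0.55104727,  0.12170586, -1.67512562]), np.float64(0.13916128873825073))
stand (array([0.47445853, 0.42007668, 0.70917459]), np.float64(0.29668760299682617))
stand (array([0.47350746, 0.41731895, 0.73563099]), np.float64(0.13189512491226196))
eye top [[ 0.55490258 -0.04560484  0.075     ]] skid [[ 0.70027678 -0.0831321   0.016     ]
 [ 0.44509508 -0.14537773  0.016     ]]
0.65 [212.1, 227.3]
0.45 [170.9, 238.9]
0.92 [310.4, 241.3]
0.79 [223.8, 317.6]
0.66 [266.4, 264.6]
0.65 [194.5, 289.8]
```

View pics/c2.png

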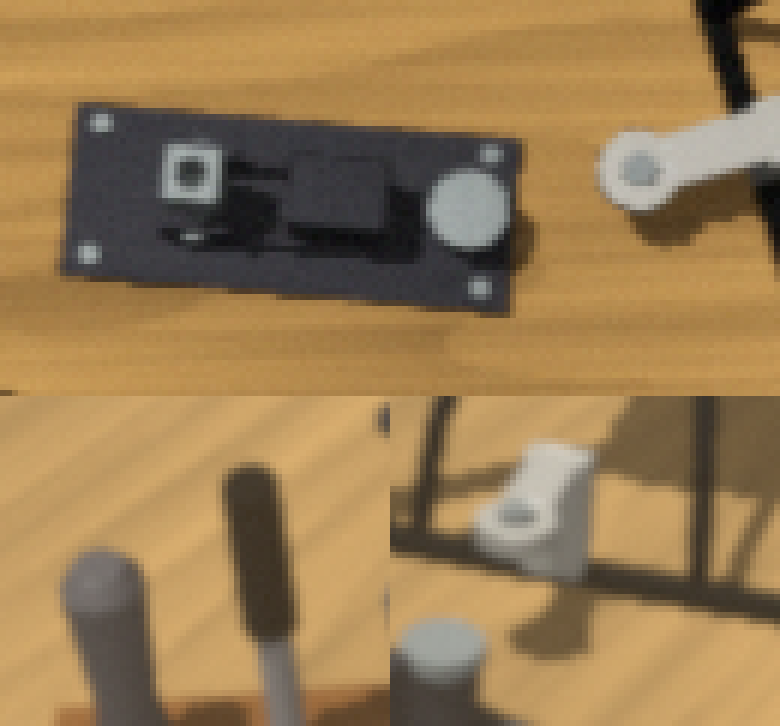

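The crop confirms the rod in the middle hole has a black rubber grip on bare aluminium, so it is the bar. The eye's disc is centred at px (376.1,198). I'm moving above the jack block by way of the robot's near side. I'll first pinch the block lightly along its x to learn its exact position.

Emit:
{"method": "play_rows", "body": {
  "series": [
    {"dz": 30,"fingers": -0.45},
    {"dz": 30},
    {"dx": 10,"dy": 37},
    {"dx": 10,"dy": 37},
    {"dx": 10,"dy": 37},
    {"dx": 10,"dy": 37},
    {"dx": 10,"dy": 37},
    {"dx": 10,"dy": 37},
    {"dx": 10,"dy": 37},
    {"dx": 10,"dy": 37},
    {"dx": 4,"dy": 38},
    {"dx": 4,"dy": 38},
    {"dx": 4,"dy": 38},
    {"dx": 4,"dy": 38},
    {"dx": 4,"dy": 38},
    {"dx": 4,"dy": 38,"turn": -0.1},
    {"dx": 4,"dy": 38,"turn": -0.1},
    {"dx": 4,"dy": 38,"turn": -0.1},
    {"turn": -0.1},
    {"turn": -0.05}
  ],
  "squeeze": 20
}}

```text
invalid input at $.series[0]: expected keys fingers, dx, dy, dz, turn
```

```bash
python3 - <<'E'
from h import *
T=get_image('top');S=get_image('side')
J=[masks_of(i,'jack')[0]['region'] for i in (T,S)]
for ii,mm in ((T,J[0]),(S,J[1])):
    print('jack',fit([ii],[mm],JACK,[.55,.12,-1.68]))
print('bolt side',onz(S,[[360.7,168.8]],.081), 'bolt top',onz(T,[[376.2,197.5]],.081))
s=get_state();q=s['ee_rot'];print(s['position'],2*np.arctan2(q[2],q[1]),s['width'],s['qpos'])
E
```

```text
jack (array([ 0.55179367,  0.12695185, -1.69177397]), np.float64(0.03052365779876709))
jack (array([ 0.55063711,  0.12165383, -1.65949032]), np.float64(0.14686840772628784))
bolt side [[ 0.55161571 -0.04653387  0.081     ]] bolt top [[ 0.55545673 -0.04559864  0.081     ]]
[ 0.18730286 -0.54371669  0.2423323 ] -1.2390192781473717 0.08525960787806654 [-1.36002340e+00  2.75922958e-01  1.50485644e+00  1.05383784e-05
  1.36064925e+00 -1.21006319e-01]
```

Emit:
{"method": "play_rows", "body": {
  "series": [
    {"dx": 0,"dy": 0,"dz": 30,"turn": 0,"fingers": -0.45},
    {"dx": 0,"dy": 0,"dz": 30,"turn": 0,"fingers": -0.45},
    {"dx": 10,"dy": 37,"dz": 0,"turn": 0,"fingers": -0.45},
    {"dx": 10,"dy": 37,"dz": 0,"turn": 0,"fingers": -0.45},
    {"dx": 10,"dy": 37,"dz": 0,"turn": 0,"fingers": -0.45},
    {"dx": 10,"dy": 37,"dz": 0,"turn": 0,"fingers": -0.45},
    {"dx": 10,"dy": 37,"dz": 0,"turn": 0,"fingers": -0.45},
    {"dx": 10,"dy": 37,"dz": 0,"turn": 0,"fingers": -0.45},
    {"dx": 10,"dy": 37,"dz": 0,"turn": 0,"fingers": -0.45},
    {"dx": 10,"dy": 37,"dz": 0,"turn": 0,"fingers": -0.45},
    {"dx": 4,"dy": 38,"dz": 0,"turn": 0,"fingers": -0.45},
    {"dx": 4,"dy": 38,"dz": 0,"turn": 0,"fingers": -0.45},
    {"dx": 4,"dy": 38,"dz": 0,"turn": 0,"fingers": -0.45},
    {"dx": 4,"dy": 38,"dz": 0,"turn": 0,"fingers": -0.45},
    {"dx": 4,"dy": 38,"dz": 0,"turn": 0,"fingers": -0.45},
    {"dx": 4,"dy": 38,"dz": 0,"turn": -0.1,"fingers": -0.45},
    {"dx": 4,"dy": 38,"dz": 0,"turn": -0.1,"fingers": -0.45},
    {"dx": 4,"dy": 38,"dz": 0,"turn": -0.1,"fingers": -0.45},
    {"dx": 0,"dy": 0,"dz": 0,"turn": -0.1,"fingers": -0.45},
    {"dx": 0,"dy": 0,"dz": 0,"turn": -0.05,"fingers": -0.45}
  ],
  "squeeze": 20
}}

```text
clock: 3.47
position: [0.2943, 0.0509, 0.305]
ee_rot: [0.002, -0.685, 0.729, -0.006]
contact_force: [0.2, 0.3, 0.1]
width: 0.0618
```

Emit:
{"method": "play_rows", "body": {
  "series": [
    {"dx": 36,"dy": 7,"dz": 0,"turn": -0.03,"fingers": -0.45},
    {"dx": 36,"dy": 7,"dz": 0,"turn": -0.03,"fingers": -0.45},
    {"dx": 36,"dy": 7,"dz": 0,"turn": 0,"fingers": -0.45},
    {"dx": 36,"dy": 7,"dz": -20,"turn": 0,"fingers": -0.45},
    {"dx": 36,"dy": 7,"dz": -20,"turn": 0,"fingers": -0.45},
    {"dx": 36,"dy": 7,"dz": -20,"turn": 0,"fingers": -0.45},
    {"dx": 36,"dy": 7,"dz": -20,"turn": 0,"fingers": -0.45},
    {"dx": 0,"dy": 0,"dz": 0,"turn": 0,"fingers": -0.45}
  ]
}}

```text
clock: 4.13
position: [0.5501, 0.1048, 0.2267]
ee_rot: [0.007, -0.663, 0.748, -0.011]
contact_force: [-0.7, -0.5, -0.1]
width: 0.0622
```

```bash
cat >> h.py <<'E'
def st():
    s=get_state();q=s['ee_rot'];R=cv2.Rodrigues(np.zeros(3))[0]
    from scipy.spatial.transform import Rotation as Ro
    M=Ro.from_quat(np.r_[q[1:],q[0]]).as_matrix()
    print('t',round(s['clock'],2),'pos',s['position'].round(4),'yaw',round(np.arctan2(M[1,0],M[0,0]),4),'z',M[:,2].round(3),'F',s['contact_force'].round(2),'w',round(s['width'],4))
    return s
E
python3 - <<'E'
from h import *
st()
E
```

```text
t 4.13 pos [0.5501 0.1048 0.2267] yaw -1.6913 z [ 0.025 -0.007 -1.   ] F [-0.66 -0.51 -0.14] w 0.0622
```

Emit:
{"method": "play_rows", "body": {
  "series": [
    {"dx": 0,"dy": -4,"dz": -30,"turn": 0,"fingers": -0.45},
    {"dx": -1,"dy": 0,"dz": -30,"turn": 0,"fingers": -0.45},
    {"dx": 0,"dy": 0,"dz": -30,"turn": 0,"fingers": -0.45},
    {"dx": 0,"dy": 0,"dz": -25,"turn": 0,"fingers": -0.45},
    {"dx": 0,"dy": 0,"dz": -18,"turn": 0,"fingers": -0.45},
    {"dx": 0,"dy": 0,"dz": -10,"turn": 0,"fingers": -0.45},
    {"dx": 0,"dy": 0,"dz": -5,"turn": 0,"fingers": -0.45},
    {"dx": 0,"dy": 0,"dz": 0,"turn": 0,"fingers": -0.45}
  ]
}}

```text
clock: 4.8
position: [0.5503, 0.1009, 0.0717]
ee_rot: [0.007, -0.664, 0.748, -0.011]
contact_force: [-0.1, 0.4, -0.4]
width: 0.0618
```

```bash
python3 - <<'E'
from h import *
st()
S=get_image('side');T=get_image('top')
cr=lambda i,x,y,w,h:cv2.resize(i['pixels'][y:y+h,x:x+w,::-1],(390,300),interpolation=cv2.INTER_CUBIC)
cv2.imwrite('pics/p3.png',np.hstack([cr(S,255,140,130,100),cr(T,255,150,130,100)]))
E
```

```text
t 4.8 pos [0.5503 0.1009 0.0717] yaw -1.6904 z [ 0.024 -0.007 -1.   ] F [-0.13  0.36 -0.37] w 0.0618
```

View pics/p3.png

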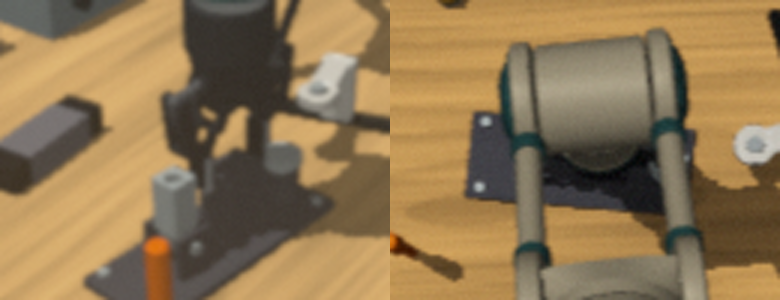

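The fingers straddle the block correctly: side view shows them on both sides of it, clear of the socket and saddle. Closing to centre it.

Emit:
{"method": "play_rows", "body": {
  "series": [
    {"dx": 0,"dy": 0,"dz": 0,"turn": 0,"fingers": 1},
    {"dx": 0,"dy": 0,"dz": 0,"turn": 0,"fingers": 1},
    {"dx": 0,"dy": 0,"dz": 0,"turn": 0,"fingers": 1},
    {"dx": 0,"dy": 0,"dz": 0,"turn": 0,"fingers": 1},
    {"dx": 0,"dy": 0,"dz": 0,"turn": 0,"fingers": 1}
  ],
  "squeeze": 20
}}

```text
clock: 5.32
position: [0.5513, 0.1005, 0.0746]
ee_rot: [0.008, -0.664, 0.748, -0.012]
contact_force: [1.0, -1.3, -4.5]
width: 0.0493
```

```bash
python3 - <<'E'
from h import *
st()
E
```

```text
t 5.32 pos [0.5513 0.1005 0.0746] yaw -1.6898 z [ 0.028 -0.008 -1.   ] F [ 1.03 -1.3  -4.49] w 0.0493
```

Emit:
{"method": "play_rows", "body": {
  "series": [
    {"dx": 0,"dy": 0,"dz": 0,"turn": 0,"fingers": -0.45},
    {"dx": 0,"dy": 0,"dz": 0,"turn": 0,"fingers": -0.45},
    {"dx": 0,"dy": 0,"dz": 20,"turn": 0,"fingers": -0.45},
    {"dx": 0,"dy": 0,"dz": 25,"turn": 0,"fingers": -0.45},
    {"dx": 0,"dy": 0,"dz": 0,"turn": 0.1,"fingers": -0.45},
    {"dx": 0,"dy": 0,"dz": 0,"turn": 0.12,"fingers": -0.45},
    {"dx": 0,"dy": 0,"dz": 0,"turn": 0.12,"fingers": -0.45},
    {"dx": 0,"dy": 0,"dz": 0,"turn": 0.12,"fingers": -0.45},
    {"dx": 0,"dy": 0,"dz": 0,"turn": 0.12,"fingers": -0.45},
    {"dx": 0,"dy": 0,"dz": 0,"turn": 0.12,"fingers": -0.45},
    {"dx": 0,"dy": 0,"dz": 0,"turn": 0.12,"fingers": -0.45},
    {"dx": 0,"dy": 0,"dz": 0,"turn": 0.12,"fingers": -0.45},
    {"dx": 0,"dy": 0,"dz": 0,"turn": 0.12,"fingers": -0.45},
    {"dx": 0,"dy": 0,"dz": 0,"turn": 0.12,"fingers": -0.45},
    {"dx": 0,"dy": 0,"dz": 0,"turn": 0.12,"fingers": -0.45},
    {"dx": 0,"dy": 0,"dz": 0,"turn": 0.12,"fingers": -0.45},
    {"dx": 0,"dy": 0,"dz": 0,"turn": 0.12,"fingers": -0.45},
    {"dx": 0,"dy": 0,"dz": 0,"turn": 0.03,"fingers": -0.45},
    {"dx": 0,"dy": 0,"dz": 0,"turn": 0,"fingers": -0.45}
  ]
}}

```text
clock: 6.9
position: [0.5654, 0.1035, 0.1402]
ee_rot: [-0.029, 0.999, -0.026, 0.013]
contact_force: [0.4, -0.8, -0.2]
width: 0.0618
```

```bash
python3 - <<'E'
from h import *
st()
E
```

```text
t 6.9 pos [0.5654 0.1035 0.1402] yaw -0.0528 z [ 0.028  0.057 -0.998] F [ 0.35 -0.77 -0.18] w 0.0618
```

Emit:
{"method": "play_rows", "body": {
  "series": [
    {"dx": 0,"dy": 0,"dz": 0,"turn": -0.03,"fingers": -0.45},
    {"dx": 0,"dy": 0,"dz": 0,"turn": -0.03,"fingers": -0.45},
    {"dx": 0,"dy": 0,"dz": 0,"turn": 0,"fingers": -0.45}
  ]
}}

```text
clock: 7.15
position: [0.5671, 0.1037, 0.1425]
ee_rot: [-0.029, 0.998, -0.059, 0.017]
contact_force: [0.4, 0.6, -0.1]
width: 0.0619
```

```bash
python3 - <<'E'
from h import *
s=st();print(s['qpos'])
E
```

```text
t 7.15 pos [0.5671 0.1037 0.1425] yaw -0.1185 z [ 0.037  0.056 -0.998] F [ 0.44  0.56 -0.06] w 0.0619
[0.02627147 0.32863992 1.6922     0.0620784  1.08328581 0.1157813 ]
```

Emit:
{"method": "play_rows", "body": {
  "series": [
    {"dx": -9,"dy": -1,"dz": -20,"turn": 0,"fingers": -1},
    {"dx": -9,"dy": -1,"dz": -20,"turn": 0,"fingers": -1}
  ]
}}

```text
clock: 7.32
position: [0.5552, 0.1021, 0.1072]
ee_rot: [-0.03, 0.998, -0.059, 0.024]
contact_force: [-0.4, 0.7, -1.5]
width: 0.083
```

```bash
python3 - <<'E'
from h import *
s=st();print(s['qpos'],s['qd'].round(3),s['effort'].round(1))
E
```

```text
t 7.32 pos [0.5552 0.1021 0.1072] yaw -0.1189 z [ 0.052  0.057 -0.997] F [-0.43  0.69 -1.52] w 0.083
[0.02363204 0.34060613 1.77731249 0.06705044 0.97102826 0.10468024] [-0.015  0.084  0.496  0.035 -0.689 -0.07 ] [  0.1 -43.5 -23.    0.2   0.1   0.1]
```

Emit:
{"method": "play_rows", "body": {
  "series": [
    {"dx": 0,"dy": 0,"dz": 0,"turn": 0,"fingers": -1}
  ]
}}

```text
clock: 7.4
position: [0.5516, 0.102, 0.1047]
ee_rot: [-0.029, 0.998, -0.059, 0.021]
contact_force: [-1.7, -0.4, -1.5]
width: 0.0854
```

```bash
python3 - <<'E'
from h import *
s=st();print(s['qpos'],s['qd'].round(3),s['effort'].round(1))
E
```

```text
t 7.4 pos [0.5516 0.102  0.1047] yaw -0.1187 z [ 0.045  0.056 -0.997] F [-1.68 -0.39 -1.49] w 0.0854
[0.02369965 0.34168756 1.78298734 0.06695456 0.97124112 0.1046445 ] [ 0.002 -0.024 -0.071  0.004  0.02   0.005] [ -0.2 -42.4 -22.3   0.3  -1.   -0. ]
```

Emit:
{"method": "play_rows", "body": {
  "series": [
    {"dx": 0,"dy": 0,"dz": 0,"turn": 0,"fingers": -1},
    {"dx": 0,"dy": 0,"dz": 0,"turn": 0,"fingers": -1},
    {"dx": 0,"dy": 0,"dz": 0,"turn": 0,"fingers": -1}
  ]
}}

```text
clock: 7.65
position: [0.5534, 0.1022, 0.1066]
ee_rot: [-0.03, 0.998, -0.059, 0.023]
contact_force: [-0.1, -0.4, -0.2]
width: 0.0857
```

```bash
python3 - <<'E'
from h import *
s=st();print(s['qpos'],s['qd'].round(3),s['effort'].round(1))
E
```

```text
t 7.65 pos [0.5534 0.1022 0.1066] yaw -0.1188 z [ 0.049  0.057 -0.997] F [-0.08 -0.37 -0.23] w 0.0857
[0.02385635 0.34058054 1.77898218 0.06717182 0.97313899 0.10496311] [-0.001 -0.005 -0.019  0.     0.01   0.002] [  0.  -41.1 -20.    0.3  -0.2  -0. ]
```

Emit:
{"method": "play_rows", "body": {
  "series": [
    {"dx": 0,"dy": 0,"dz": 40,"turn": 0,"fingers": -1},
    {"dx": 0,"dy": 0,"dz": 40,"turn": 0,"fingers": -1},
    {"dx": 0,"dy": 0,"dz": 0,"turn": 0,"fingers": -1}
  ]
}}

```text
clock: 7.9
position: [0.5541, 0.1023, 0.1898]
ee_rot: [-0.03, 0.998, -0.059, 0.022]
contact_force: [1.0, -0.4, 0.6]
width: 0.0853
```

Emit:
{"method": "play_rows", "body": {
  "series": [
    {"dx": 40,"dy": 0,"dz": 0,"turn": 0,"fingers": -1},
    {"dx": 40,"dy": 0,"dz": 0,"turn": 0,"fingers": -1},
    {"dx": 0,"dy": 0,"dz": 0,"turn": 0,"fingers": -1}
  ]
}}

```text
clock: 8.15
position: [0.6318, 0.1027, 0.1949]
ee_rot: [-0.03, 0.998, -0.058, 0.026]
contact_force: [1.7, 0.1, -1.0]
width: 0.085
```

Emit:
{"method": "play_rows", "body": {
  "series": [
    {"dx": -40,"dy": 0,"dz": 0,"turn": 0,"fingers": -1},
    {"dx": -40,"dy": 0,"dz": 0,"turn": 0,"fingers": -1},
    {"dx": 0,"dy": 0,"dz": 0,"turn": 0,"fingers": -1}
  ]
}}

```text
clock: 8.4
position: [0.5547, 0.1024, 0.1945]
ee_rot: [-0.03, 0.997, -0.059, 0.027]
contact_force: [-0.7, -0.5, -1.0]
width: 0.0855
```

Emit:
{"method": "play_rows", "body": {
  "series": [
    {"dx": 0,"dy": 0,"dz": -40,"turn": 0,"fingers": -1},
    {"dx": 0,"dy": 0,"dz": -40,"turn": 0,"fingers": -1},
    {"dx": 0,"dy": 0,"dz": 0,"turn": 0,"fingers": -1}
  ]
}}

```text
clock: 8.65
position: [0.5564, 0.1028, 0.1188]
ee_rot: [-0.031, 0.997, -0.058, 0.034]
contact_force: [-1.2, -0.4, -1.1]
width: 0.0854
```

```bash
python3 - <<'E'
from h import *
s=st()
E
```

```text
t 8.65 pos [0.5564 0.1028 0.1188] yaw -0.1191 z [ 0.072  0.058 -0.996] F [-1.17 -0.41 -1.09] w 0.0854
```

Emit:
{"method": "play_rows", "body": {
  "series": [
    {"dx": -2,"dy": 0,"dz": 40,"turn": 0,"fingers": -1},
    {"dx": -1,"dy": 0,"dz": 30,"turn": 0.1,"fingers": -1},
    {"dx": -1,"dy": 0,"dz": -1,"turn": 0.12,"fingers": -1},
    {"dx": -1,"dy": 0,"dz": -1,"turn": 0.12,"fingers": -1},
    {"dx": -1,"dy": 0,"dz": -1,"turn": 0.12,"fingers": -1},
    {"dx": -1,"dy": 0,"dz": -1,"turn": 0.12,"fingers": -1},
    {"dx": -1,"dy": 0,"dz": -1,"turn": 0.12,"fingers": -1},
    {"dx": -1,"dy": 0,"dz": -1,"turn": 0.12,"fingers": -1},
    {"dx": -1,"dy": 0,"dz": -1,"turn": 0.12,"fingers": -1},
    {"dx": -1,"dy": 0,"dz": -1,"turn": 0.12,"fingers": -1},
    {"dx": -1,"dy": 0,"dz": -1,"turn": 0.12,"fingers": -1},
    {"dx": -1,"dy": 0,"dz": -1,"turn": 0.12,"fingers": -1},
    {"dx": -1,"dy": 0,"dz": -1,"turn": 0.12,"fingers": -1},
    {"dx": -1,"dy": 0,"dz": -1,"turn": 0.12,"fingers": -1},
    {"dx": -1,"dy": 0,"dz": -1,"turn": 0.12,"fingers": -1},
    {"dx": -1,"dy": 0,"dz": -1,"turn": 0.12,"fingers": -1},
    {"dx": -1,"dy": 0,"dz": -1,"turn": 0.12,"fingers": -1},
    {"dx": -1,"dy": 0,"dz": -1,"turn": 0.12,"fingers": -1},
    {"dx": -1,"dy": 0,"dz": -1,"turn": 0.12,"fingers": -1},
    {"dx": -1,"dy": 0,"dz": -1,"turn": 0.12,"fingers": -1}
  ]
}}

```text
clock: 10.32
position: [0.5533, 0.1034, 0.2205]
ee_rot: [-0.04, 0.437, 0.899, 0.01]
contact_force: [-0.2, 0.2, -0.7]
width: 0.0858
```

```bash
python3 - <<'E'
from h import *
s=st();print(s['qpos'])
E
```

```text
t 10.32 pos [0.5533 0.1034 0.2205] yaw 2.2362 z [-0.063  0.053 -0.997] F [-0.16  0.23 -0.75] w 0.0858
[ 0.02610187  0.29952835  1.52891599  0.05620712  1.37532012 -2.22342325]
```

Emit:
{"method": "play_rows", "body": {
  "series": [
    {"dx": -1,"dy": 0,"dz": -1,"turn": 0.12,"fingers": -1},
    {"dx": -1,"dy": 0,"dz": -1,"turn": 0.12,"fingers": -1},
    {"dx": -1,"dy": 0,"dz": -1,"turn": 0.12,"fingers": -1},
    {"dx": -1,"dy": 0,"dz": 0,"turn": 0,"fingers": -1}
  ]
}}

```text
clock: 10.65
position: [0.5534, 0.1038, 0.2272]
ee_rot: [-0.035, 0.26, 0.965, 0.005]
contact_force: [-0.1, -0.5, -0.0]
width: 0.0855
```

Emit:
{"method": "play_rows", "body": {
  "series": [
    {"dx": 0,"dy": 0,"dz": -40,"turn": 0,"fingers": -1},
    {"dx": 0,"dy": 0,"dz": -40,"turn": 0,"fingers": -1},
    {"dx": 0,"dy": 0,"dz": 0,"turn": 0,"fingers": -1}
  ]
}}

```text
clock: 10.9
position: [0.5585, 0.1044, 0.1542]
ee_rot: [-0.027, 0.264, 0.964, 0.008]
contact_force: [-1.4, 0.3, -0.3]
width: 0.0851
```

```bash
python3 - <<'E'
from h import *
s=st()
E
```

```text
t 10.9 pos [0.5585 0.1044 0.1542] yaw 2.6062 z [-0.048  0.03  -0.998] F [-1.37  0.34 -0.3 ] w 0.0851
```

Emit:
{"method": "play_rows", "body": {
  "series": [
    {"dx": 0,"dy": 0,"dz": 20,"turn": 0,"fingers": -1},
    {"dx": 0,"dy": 0,"dz": 20,"turn": 0,"fingers": -1},
    {"dx": 0,"dy": 0,"dz": 20,"turn": 0,"fingers": -1},
    {"dx": 0,"dy": 0,"dz": 18,"turn": 0,"fingers": -1},
    {"dx": 0,"dy": 0,"dz": 0,"turn": 0,"fingers": -1}
  ]
}}

```text
clock: 11.32
position: [0.5589, 0.1042, 0.2441]
ee_rot: [-0.027, 0.271, 0.962, 0.008]
contact_force: [-0.0, -0.2, 0.3]
width: 0.0856
```

```bash
python3 - <<'E'
from h import *
s=st()
E
```

```text
t 11.32 pos [0.5589 0.1042 0.2441] yaw 2.5934 z [-0.047  0.031 -0.998] F [-0.05 -0.15  0.28] w 0.0856
```

Emit:
{"method": "play_rows", "body": {
  "series": [
    {"dx": -30,"dy": 0,"dz": -30,"turn": 0,"fingers": -1},
    {"dx": -30,"dy": 0,"dz": -30,"turn": 0,"fingers": -1},
    {"dx": 0,"dy": 0,"dz": 0,"turn": 0,"fingers": -1}
  ]
}}

```text
clock: 11.57
position: [0.4985, 0.104, 0.1886]
ee_rot: [-0.022, 0.273, 0.962, 0.01]
contact_force: [-2.8, -0.1, -1.5]
width: 0.0856
```

```bash
python3 - <<'E'
from h import *
s=st()
E
```

```text
t 11.57 pos [0.4985 0.104  0.1886] yaw 2.5877 z [-0.038  0.031 -0.999] F [-2.83 -0.08 -1.46] w 0.0856
```

Emit:
{"method": "play_rows", "body": {
  "series": [
    {"dx": 30,"dy": 0,"dz": 30,"turn": 0,"fingers": -1},
    {"dx": 30,"dy": 0,"dz": 30,"turn": 0,"fingers": -1},
    {"dx": 0,"dy": 0,"dz": 0,"turn": 0,"fingers": -1}
  ]
}}

```text
clock: 11.82
position: [0.5488, 0.1038, 0.2482]
ee_rot: [-0.031, 0.275, 0.961, 0.007]
contact_force: [0.9, 0.3, 0.8]
width: 0.0852
```

```bash
python3 - <<'E'
from h import *
s=st()
E
```

```text
t 11.82 pos [0.5488 0.1038 0.2482] yaw 2.583 z [-0.056  0.031 -0.998] F [0.92 0.32 0.8 ] w 0.0852
```

Emit:
{"method": "play_rows", "body": {
  "series": [
    {"dx": -1,"dy": 0,"dz": -2,"turn": -0.1,"fingers": -1},
    {"dx": -1,"dy": 0,"dz": -2,"turn": -0.12,"fingers": -1},
    {"dx": -1,"dy": 0,"dz": -2,"turn": -0.12,"fingers": -1},
    {"dx": -1,"dy": 0,"dz": -2,"turn": -0.12,"fingers": -1},
    {"dx": -1,"dy": 0,"dz": -2,"turn": -0.12,"fingers": -1},
    {"dx": -1,"dy": 0,"dz": -2,"turn": -0.12,"fingers": -1},
    {"dx": -1,"dy": 0,"dz": -2,"turn": -0.12,"fingers": -1},
    {"dx": -1,"dy": 0,"dz": -2,"turn": -0.12,"fingers": -1},
    {"dx": -1,"dy": 0,"dz": -2,"turn": -0.12,"fingers": -1},
    {"dx": -1,"dy": 0,"dz": -2,"turn": -0.12,"fingers": -1},
    {"dx": -1,"dy": 0,"dz": -2,"turn": -0.12,"fingers": -1},
    {"dx": -1,"dy": 0,"dz": -2,"turn": -0.12,"fingers": -1},
    {"dx": -1,"dy": 0,"dz": -2,"turn": -0.12,"fingers": -1},
    {"dx": -1,"dy": 0,"dz": -2,"turn": -0.12,"fingers": -1},
    {"dx": -1,"dy": 0,"dz": -2,"turn": -0.12,"fingers": -1},
    {"dx": -1,"dy": 0,"dz": -2,"turn": -0.12,"fingers": -1},
    {"dx": -1,"dy": 0,"dz": -2,"turn": -0.12,"fingers": -1},
    {"dx": -1,"dy": 0,"dz": -2,"turn": -0.12,"fingers": -1},
    {"dx": -1,"dy": 0,"dz": -2,"turn": -0.12,"fingers": -1},
    {"dx": -1,"dy": 0,"dz": -2,"turn": -0.12,"fingers": -1}
  ]
}}

```text
clock: 13.48
position: [0.5352, 0.1028, 0.2307]
ee_rot: [0.002, 0.998, 0.051, 0.032]
contact_force: [-0.7, 0.4, -0.5]
width: 0.0856
```

```bash
python3 - <<'E'
from h import *
s=st()
E
```

```text
t 13.48 pos [0.5352 0.1028 0.2307] yaw 0.1031 z [ 0.065 -0.    -0.998] F [-0.7   0.4  -0.51] w 0.0856
```

Emit:
{"method": "play_rows", "body": {
  "series": [
    {"dx": 30,"dy": 0,"dz": 30,"turn": 0,"fingers": -1},
    {"dx": 30,"dy": 0,"dz": 30,"turn": 0,"fingers": -1},
    {"dx": 0,"dy": 0,"dz": 0,"turn": -0.1,"fingers": -1}
  ]
}}

```text
clock: 13.73
position: [0.5806, 0.1024, 0.2833]
ee_rot: [0.002, 1.0, -0.003, 0.017]
contact_force: [1.5, 0.2, -0.2]
width: 0.0849
```

```bash
python3 - <<'E'
from h import *
s=st()
E
```

```text
t 13.73 pos [0.5806 0.1024 0.2833] yaw -0.0068 z [ 0.035 -0.005 -0.999] F [ 1.53  0.22 -0.2 ] w 0.0849
```

Emit:
{"method": "play_rows", "body": {
  "series": [
    {"dx": -5,"dy": 0,"dz": -5,"turn": -0.1,"fingers": -1},
    {"dx": -12,"dy": 0,"dz": -15,"turn": 0,"fingers": -1},
    {"dx": -15,"dy": 0,"dz": -20,"turn": 0,"fingers": -1},
    {"dx": -12,"dy": 0,"dz": -15,"turn": 0,"fingers": -1},
    {"dx": -6,"dy": 0,"dz": -8,"turn": 0,"fingers": -1},
    {"dx": -2,"dy": 0,"dz": -3,"turn": 0,"fingers": -1}
  ]
}}

```text
clock: 14.23
position: [0.532, 0.1024, 0.2238]
ee_rot: [0.002, 0.998, -0.063, 0.023]
contact_force: [0.4, 0.6, 0.4]
width: 0.0851
```

```bash
python3 - <<'E'
from h import *
s=st()
E
```

```text
t 14.23 pos [0.532  0.1024 0.2238] yaw -0.1253 z [ 0.045 -0.007 -0.999] F [0.41 0.58 0.44] w 0.0851
```

Emit:
{"method": "play_rows", "body": {
  "series": [
    {"dx": 30,"dy": 0,"dz": 30,"turn": 0,"fingers": -1},
    {"dx": 30,"dy": 0,"dz": 30,"turn": 0,"fingers": -1},
    {"dx": 0,"dy": 0,"dz": 0,"turn": 0,"fingers": -1}
  ]
}}

```text
clock: 14.48
position: [0.5753, 0.1015, 0.2745]
ee_rot: [0.004, 0.998, -0.064, 0.005]
contact_force: [1.5, -0.6, 0.3]
width: 0.0857
```

```bash
python3 - <<'E'
from h import *
s=st()
E
```

```text
t 14.48 pos [0.5753 0.1015 0.2745] yaw -0.1275 z [ 0.009 -0.009 -1.   ] F [ 1.52 -0.61  0.33] w 0.0857
```

Emit:
{"method": "play_rows", "body": {
  "series": [
    {"dx": 25,"dy": 0,"dz": 25,"turn": 0,"fingers": -1},
    {"dx": 0,"dy": 0,"dz": 0,"turn": 0,"fingers": -1},
    {"dx": -4,"dy": 0,"dz": -10,"turn": 0.008,"fingers": -1},
    {"dx": -6,"dy": 0,"dz": -20,"turn": 0,"fingers": -1},
    {"dx": -8,"dy": 0,"dz": -30,"turn": 0,"fingers": -1},
    {"dx": -8,"dy": 0,"dz": -30,"turn": 0,"fingers": -1},
    {"dx": -8,"dy": 0,"dz": -30,"turn": 0,"fingers": -1},
    {"dx": -5,"dy": 0,"dz": -25,"turn": 0,"fingers": -1},
    {"dx": -3,"dy": 0,"dz": -15,"turn": 0,"fingers": -1},
    {"dx": -2,"dy": 0,"dz": -8,"turn": 0,"fingers": -1},
    {"dx": 0,"dy": 0,"dz": -3,"turn": 0,"fingers": -1}
  ]
}}

```text
clock: 15.4
position: [0.5535, 0.1009, 0.1266]
ee_rot: [0.004, 0.998, -0.065, 0.005]
contact_force: [-0.1, 0.1, 0.2]
width: 0.0847
```

```bash
python3 - <<'E'
from h import *
s=st()
E
```

```text
t 15.4 pos [0.5535 0.1009 0.1266] yaw -0.1299 z [ 0.009 -0.009 -1.   ] F [-0.13  0.13  0.23] w 0.0847
```

Emit:
{"method": "play_rows", "body": {
  "series": [
    {"dx": -1,"dy": 0,"dz": -10,"turn": 0.012,"fingers": -1},
    {"dx": -1,"dy": 0,"dz": -20,"turn": 0,"fingers": -1},
    {"dx": -1,"dy": 0,"dz": -20,"turn": 0,"fingers": -1},
    {"dx": 0,"dy": 0,"dz": -15,"turn": 0,"fingers": -1},
    {"dx": 0,"dy": 0,"dz": -9,"turn": 0,"fingers": -1},
    {"dx": 0,"dy": 0,"dz": -3,"turn": 0,"fingers": -1}
  ]
}}

```text
clock: 15.9
position: [0.5588, 0.1013, 0.0523]
ee_rot: [0.003, 0.998, -0.058, 0.013]
contact_force: [0.1, -0.2, -0.1]
width: 0.0855
```

```bash
python3 - <<'E'
from h import *
s=st()
E
```

```text
t 15.9 pos [0.5588 0.1013 0.0523] yaw -0.1164 z [ 0.026 -0.007 -1.   ] F [ 0.13 -0.17 -0.07] w 0.0855
```

Emit:
{"method": "play_rows", "body": {
  "series": [
    {"dx": 0,"dy": 0,"dz": -1,"turn": 0,"fingers": 1},
    {"dx": 0,"dy": 0,"dz": -1,"turn": 0,"fingers": 1},
    {"dx": 0,"dy": 0,"dz": -1,"turn": 0,"fingers": 1},
    {"dx": 0,"dy": 0,"dz": -1,"turn": 0,"fingers": 1},
    {"dx": 0,"dy": 0,"dz": 0,"turn": 0,"fingers": 1},
    {"dx": 0,"dy": 0,"dz": 0,"turn": 0,"fingers": 1}
  ],
  "squeeze": 45
}}

```text
clock: 16.4
position: [0.5529, 0.1018, 0.0497]
ee_rot: [0.003, 0.998, -0.058, 0.007]
contact_force: [0.4, 0.3, -6.9]
width: 0.0352
```

```bash
python3 - <<'E'
from h import *
s=st()
E
```

```text
t 16.4 pos [0.5529 0.1018 0.0497] yaw -0.1163 z [ 0.013 -0.007 -1.   ] F [ 0.45  0.28 -6.92] w 0.0352
```

Emit:
{"method": "play_rows", "body": {
  "series": [
    {"dx": 0,"dy": 0,"dz": 1,"turn": 0,"fingers": 1},
    {"dx": 0,"dy": 0,"dz": 1,"turn": 0.05,"fingers": 1},
    {"dx": -3,"dy": -5,"dz": 0,"turn": 0.08,"fingers": 1},
    {"dx": -4,"dy": -8,"dz": 0,"turn": 0.08,"fingers": 1},
    {"dx": -4,"dy": -8,"dz": 0,"turn": 0.08,"fingers": 1},
    {"dx": -4,"dy": -6,"dz": 0,"turn": 0.05,"fingers": 1},
    {"dx": -2,"dy": -4,"dz": 0,"turn": 0.015,"fingers": 1},
    {"dx": 0,"dy": 0,"dz": 0,"turn": 0,"fingers": 1}
  ],
  "squeeze": 80
}}

```text
clock: 17.07
position: [0.5374, 0.0708, 0.0499]
ee_rot: [0.001, 0.992, 0.128, 0.009]
contact_force: [-1.5, -0.4, -5.0]
width: 0.0351
```

```bash
python3 - <<'E'
from h import *
s=st()
S=get_image('side');T=get_image('top')
cr=lambda i,x,y,w,h:cv2.resize(i['pixels'][y:y+h,x:x+w,::-1],(390,300),interpolation=cv2.INTER_CUBIC)
cv2.imwrite('pics/p4.png',np.hstack([cr(S,275,130,130,100),cr(T,275,150,130,100)]))
E
```

```text
t 17.07 pos [0.5374 0.0708 0.0499] yaw 0.2565 z [ 0.018  0.    -1.   ] F [-1.53 -0.38 -5.01] w 0.0351
```

View pics/p4.png

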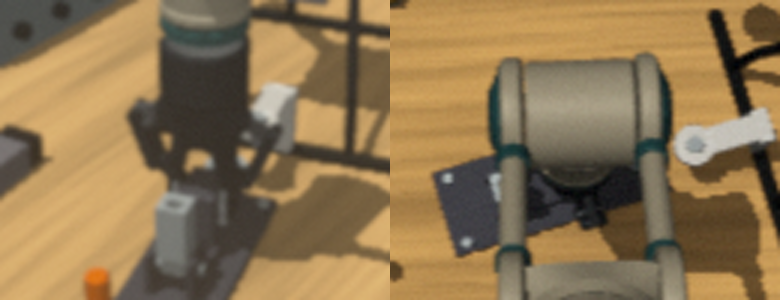

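Emit:
{"method": "play_rows", "body": {
  "series": [
    {"dx": 0,"dy": -6,"dz": 0,"turn": 0,"fingers": 1},
    {"dx": 0,"dy": -10,"dz": 0,"turn": 0,"fingers": 1},
    {"dx": 0,"dy": -12,"dz": 0,"turn": 0,"fingers": 1},
    {"dx": 0,"dy": -10,"dz": 0,"turn": 0,"fingers": 1},
    {"dx": 0,"dy": -7,"dz": 0,"turn": 0,"fingers": 1},
    {"dx": 0,"dy": -4,"dz": 0,"turn": 0,"fingers": 1},
    {"dx": 0,"dy": -2,"dz": 0,"turn": 0,"fingers": 1},
    {"dx": 0,"dy": 0,"dz": 0,"turn": 0,"fingers": 1}
  ]
}}

```text
clock: 17.83
position: [0.5393, 0.0158, 0.0501]
ee_rot: [0.0, 0.992, 0.126, 0.01]
contact_force: [-0.3, 1.9, -3.6]
width: 0.0352
```

```bash
python3 - <<'E'
from h import *
s=st()
E
```

```text
t 17.83 pos [0.5393 0.0158 0.0501] yaw 0.2525 z [ 0.021  0.002 -1.   ] F [-0.27  1.93 -3.56] w 0.0352
```

```bash
python3 - <<'E'
from h import *
S=get_image('side');T=get_image('top')
u=np.array([.2498,-.9683]);g=np.array([.5391,.0158]);a=np.linspace(0,2*np.pi,40)
c=lambda p,r,z:np.c_[p[0]+r*np.cos(a),p[1]+r*np.sin(a),a*0+z]
out=[]
for im,x,y in ((S,325,140),(T,330,170)):
    w,h,k=56,60,7
    p=cv2.resize(im['pixels'][y:y+h,x:x+w,::-1],None,fx=k,fy=k,interpolation=cv2.INTER_CUBIC)
    for pts,col in ((c(g+.0663*u,.02,.055),(0,255,0)),(c([.555,-.047],.02,.075),(0,0,255)),(c([.555,-.047],.008,.081),(255,0,255))):
        q=((proj(im,pts)-[x,y]+.5)*k-.5).round().astype(np.int32); cv2.polylines(p,[q],True,col,1)
    out.append(p)
cv2.imwrite('pics/p5.png',np.hstack(out))
E
```

```text
(no output)
```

View pics/p5.png

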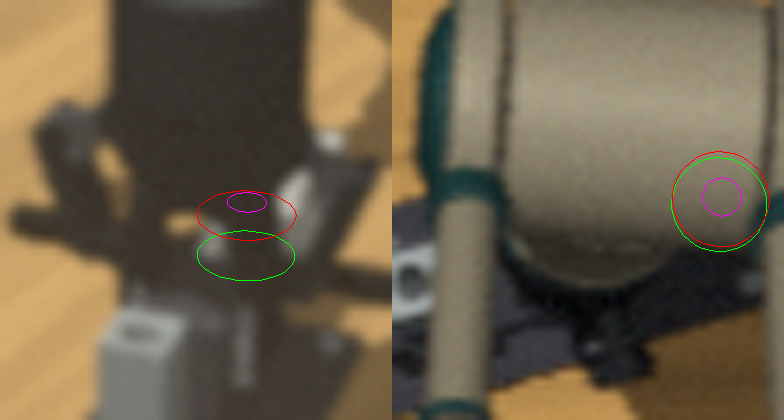

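Emit:
{"method": "play_rows", "body": {
  "series": [
    {"dx": 0,"dy": 0,"dz": 0,"turn": 0,"fingers": -0.6},
    {"dx": 0,"dy": 0,"dz": 0,"turn": 0,"fingers": -0.6},
    {"dx": 0,"dy": 0,"dz": 0,"turn": 0,"fingers": -0.6},
    {"dx": 0,"dy": 0,"dz": 8,"turn": 0,"fingers": -0.6},
    {"dx": 0,"dy": 0,"dz": 20,"turn": 0,"fingers": -0.6},
    {"dx": 0,"dy": 0,"dz": 30,"turn": 0,"fingers": -0.6},
    {"dx": 0,"dy": 5,"dz": 35,"turn": 0,"fingers": -0.6},
    {"dx": 0,"dy": 15,"dz": 35,"turn": 0,"fingers": -0.6},
    {"dx": 0,"dy": 30,"dz": 30,"turn": 0,"fingers": -0.6},
    {"dx": 0,"dy": 38,"dz": 10,"turn": 0,"fingers": -0.6},
    {"dx": 0,"dy": 38,"dz": 0,"turn": 0,"fingers": -0.6},
    {"dx": 0,"dy": 38,"dz": 0,"turn": 0,"fingers": -0.6},
    {"dx": 0,"dy": 38,"dz": 0,"turn": 0,"fingers": -0.6},
    {"dx": 0,"dy": 25,"dz": 0,"turn": 0,"fingers": -0.6},
    {"dx": 0,"dy": 10,"dz": 0,"turn": 0,"fingers": -0.6}
  ],
  "squeeze": 30
}}

```text
clock: 19.18
position: [0.5423, 0.2625, 0.2431]
ee_rot: [-0.0, 0.992, 0.125, 0.025]
contact_force: [0.7, 0.3, -0.6]
width: 0.0683
```

```bash
python3 - <<'E'
from h import *
st()
S=get_image('side');T=get_image('top')
u=np.array([.2498,-.9683]);g=np.array([.5391,.0158]);a=np.linspace(0,2*np.pi,40)
for im in (T,S):
    m=masks_of(im,'jack'); print([ (round(k['p'],2),k['region'].sum()) for k in m]); print(fit([im],[m[0]['region']],JACK,[.533,.04,-1.32]))
print('pred origin',g-.0237*u)
c=lambda p,r,z:np.c_[p[0]+r*np.cos(a),p[1]+r*np.sin(a),a*0+z]
out=[]
for im,x,y in ((S,310,140),(T,298,170)):
    w,h,k=95,60,6 if im is T else 4; h=60 if im is T else 90
    p=cv2.resize(im['pixels'][y:y+h,x:x+w,::-1],None,fx=k,fy=k,interpolation=cv2.INTER_NEAREST)
    for pts,col in ((c(g+.0663*u,.02,.055),(0,255,0)),(c([.555,-.047],.02,.075),(0,0,255)),(c([.555,-.047],.008,.081),(255,0,255)),(c(g-.0687*u,.007,.097),(255,255,0))):
        q=((proj(im,pts)-[x,y]+.5)*k-.5).round().astype(np.int32); cv2.polylines(p,[q],True,col,1)
    out.append(p[:360])
cv2.imwrite('pics/p6.png',np.hstack(out)[:,:790] if 0 else cv2.resize(np.hstack(out),(790,300)))
E
```

```text
t 19.18 pos [0.5423 0.2625 0.2431] yaw 0.2508 z [ 0.049  0.007 -0.999] F [ 0.69  0.29 -0.64] w 0.0683
[(0.94, np.int64(2113))]
(array([ 0.53391421,  0.04151585, -1.3114234 ]), np.float64(0.0901341438293457))
[(0.61, np.int64(1813))]
(array([ 0.53351122,  0.03206621, -1.2845567 ]), np.float64(0.087185800075531))
pred origin [0.53317974 0.03874871]
```

View pics/p6.png

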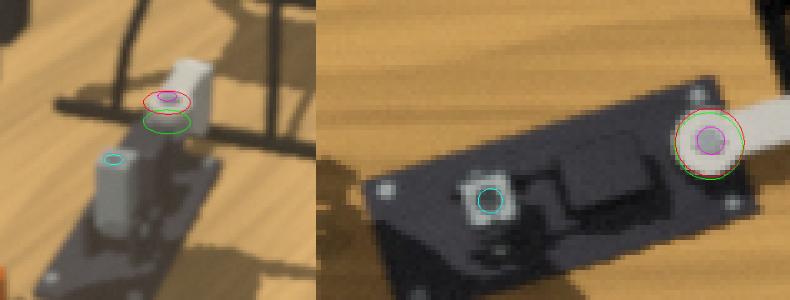

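The overlays agree. The eye's disc sits on the predicted circle, top (712,142), and the socket bore is at (488,197) against the predicted (490,200). The jack stands flat under the eye. Next, the bar.

```bash
python3 - <<'E'
from h import *
T=get_image('top');S=get_image('side')
BAR=[cyl(0,0,9,110,170),cyl(0,0,6,55,110)]
def fitb(ims,ms,p0):
    def cost(p): return sum(1-np.minimum(s,k).sum()/np.maximum(s,k).sum() for s,k in ((sil(i,BAR,[p[0],p[1],0]),m.astype(np.float32)) for i,m in zip(ims,ms)))
    r=minimize(cost,p0,method='Nelder-Mead',options=dict(initial_simplex=np.array(p0)+np.array([[0,0],[.01,0],[0,.01]]),xatol=1e-4)); return r.x.round(4),round(r.fun,3)
ms=[]
for im in (T,S):
    e=proj(im,[[.474,.4185,.14]])[0]
    m=min(masks_of(im,'bar'),key=lambda k:np.hypot(*(np.array(k['xy'])-e))); print(e.round(1),m['xy'],round(m['p'],2),m['region'].sum()); ms.append(m['region'])
print(fitb([T],ms[:1],[.474,.4185]),fitb([S],ms[1:],[.474,.4185]),fitb([T,S],ms,[.474,.4185]))
for i,im in enumerate((T,S)):
    m=max(masks_of(im,'stand'),key=lambda k:k['p'])['region']; o=cv2.findContours(m.astype(np.uint8),0,2)[0]; c=max(o,key=cv2.contourArea); print(cv2.minAreaRect(c))
    for d in masks_of(im,'driver_a')[:3]: print('driver',d['p'],d['xy'],d['region'].sum(), onz(im,[d['xy']],.1)[0].round(3))
E
```

```text
[211.4 228.8] [210.1, 227.1] 0.46 57
[262.3 256.2] [263.8, 261.4] 0.61 381
(array([0.4758, 0.4222]), np.float64(0.4)) (array([0.4722, 0.418 ]), np.float64(0.117)) (array([0.473 , 0.4177]), np.float64(0.608))
((235.21139526367188, 238.04080200195312), (32.54818344116211, 13.173347473144531), 74.35775756835938)
driver 0.47 [325.8, 130.5] 768 [0.756 0.094 0.1  ]
((267.7787170410156, 297.5655822753906), (38.02500915527344, 84.37931060791016), 84.80557250976562)
driver 0.83 [241.2, 277.4] 447 [0.5   0.455 0.1  ]
driver 0.82 [291.1, 271.2] 378 [0.434 0.388 0.1  ]
driver 0.45 [346.1, 193.9] 316 [0.497 0.107 0.1  ]
```

Emit:
{"method": "play_rows", "body": {
  "series": [
    {"dx": 30,"dy": 0,"dz": 30,"turn": 0,"fingers": -0.6},
    {"dx": 30,"dy": 0,"dz": 30,"turn": 0,"fingers": -0.6},
    {"dx": 0,"dy": 0,"dz": 0,"turn": 0,"fingers": -0.6},
    {"dx": -5,"dy": 8,"dz": 0,"turn": -0.06,"fingers": -0.6},
    {"dx": -13,"dy": 17,"dz": -3,"turn": -0.12,"fingers": -0.6},
    {"dx": -18,"dy": 23,"dz": -6,"turn": -0.12,"fingers": -0.6},
    {"dx": -18,"dy": 23,"dz": -6,"turn": -0.12,"fingers": -0.6},
    {"dx": -18,"dy": 23,"dz": -6,"turn": -0.12,"fingers": -0.6},
    {"dx": -18,"dy": 23,"dz": -6,"turn": -0.12,"fingers": -0.6},
    {"dx": -15,"dy": 20,"dz": -6,"turn": -0.12,"fingers": -0.6},
    {"dx": -8,"dy": 10,"dz": -3,"turn": -0.12,"fingers": -0.6},
    {"dx": -3,"dy": 4,"dz": -2,"turn": -0.12,"fingers": -0.6},
    {"dx": 0,"dy": 0,"dz": 0,"turn": -0.06,"fingers": -0.6},
    {"dx": 0,"dy": 0,"dz": 0,"turn": 0,"fingers": -0.6}
  ]
}}

```text
clock: 20.95
position: [0.471, 0.4056, 0.2503]
ee_rot: [0.011, 0.905, -0.426, 0.005]
contact_force: [0.5, -1.3, 0.5]
width: 0.068
```

```bash
python3 - <<'E'
from h import *
s=st();print(s['qpos'])
E
```

```text
t 20.95 pos [0.471  0.4056 0.2503] yaw -0.8796 z [ 0.    -0.025 -1.   ] F [ 0.54 -1.33  0.5 ] w 0.068
[ 0.6109607   0.35135408  1.37353422 -0.02095169  1.43125719  1.49379753]
```

Emit:
{"method": "play_rows", "body": {
  "series": [
    {"dx": 1,"dy": 5,"dz": -10,"turn": 0.05,"fingers": -0.6},
    {"dx": 1,"dy": 5,"dz": -15,"turn": 0,"fingers": -0.6},
    {"dx": 0,"dy": 3,"dz": -15,"turn": 0,"fingers": -0.6},
    {"dx": 0,"dy": 1,"dz": -9,"turn": 0,"fingers": -0.6},
    {"dx": 0,"dy": 0,"dz": -4,"turn": 0,"fingers": -0.6}
  ]
}}

```text
clock: 21.37
position: [0.4737, 0.4191, 0.1969]
ee_rot: [0.01, 0.917, -0.399, 0.007]
contact_force: [-0.6, 0.1, -0.4]
width: 0.068
```

```bash
python3 - <<'E'
from h import *
s=st();p=s['position'];yaw=-.83
S=get_image('side');x,y,w,h,k=205,205,110,75,7
P=cv2.resize(S['pixels'][y:y+h,x:x+w,::-1],None,fx=k,fy=k,interpolation=cv2.INTER_CUBIC)
def line(a,b,col):
    q=((proj(S,[a,b])-[x,y]+.5)*k-.5).round().astype(int); cv2.line(P,tuple(map(int,q[0])),tuple(map(int,q[1])),col,1)
line([p[0],p[1],.20],[p[0],p[1],.055],(0,0,255))
d=np.array([np.cos(yaw),np.sin(yaw),0])*.034; t=np.array([p[0],p[1],p[2]-.011]); line(t-d,t+d,(0,255,0))
t2=np.array([p[0],p[1],.17]); e=np.array([-d[1],d[0],0])/.034*.05; line(t2-e,t2+e,(255,255,0))
cv2.imwrite('pics/p7.png',P)
E
```

```text
t 21.37 pos [0.4737 0.4191 0.1969] yaw -0.8206 z [ 0.005 -0.023 -1.   ] F [-0.61  0.06 -0.4 ] w 0.068
```

View pics/p7.png

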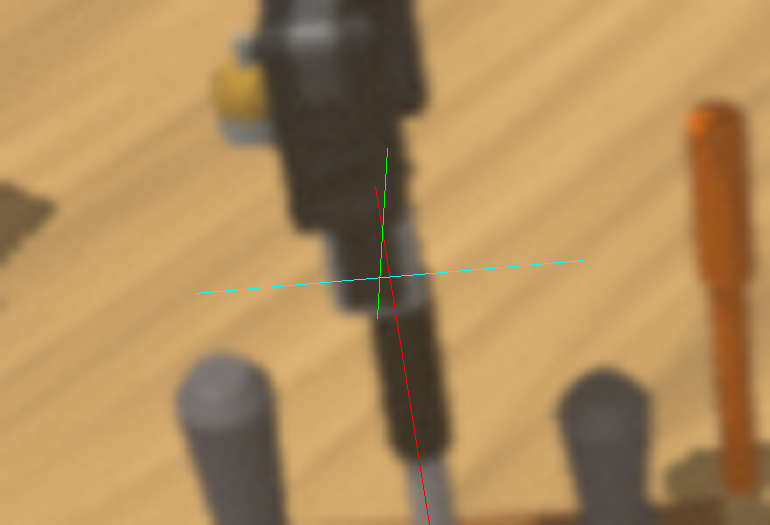

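Emit:
{"method": "play_rows", "body": {
  "series": [
    {"dx": 0,"dy": 0,"dz": -8,"turn": 0,"fingers": -0.6},
    {"dx": 0,"dy": 0,"dz": -14,"turn": 0,"fingers": -0.6},
    {"dx": -1,"dy": 0,"dz": -14,"turn": 0,"fingers": -0.6},
    {"dx": 0,"dy": 0,"dz": -10,"turn": 0,"fingers": -0.6},
    {"dx": 0,"dy": 0,"dz": -6,"turn": 0,"fingers": -0.6},
    {"dx": 0,"dy": 0,"dz": -3,"turn": 0,"fingers": -0.6}
  ]
}}

```text
clock: 21.92
position: [0.4748, 0.4181, 0.1414]
ee_rot: [0.008, 0.917, -0.399, 0.009]
contact_force: [0.4, 0.1, 0.1]
width: 0.068
```

```bash
python3 - <<'E'
from h import *
st()
E
```

```text
t 21.92 pos [0.4748 0.4181 0.1414] yaw -0.8208 z [ 0.01  -0.021 -1.   ] F [0.39 0.08 0.13] w 0.068
```

Emit:
{"method": "play_rows", "body": {
  "series": [
    {"dx": 0,"dy": 0,"dz": -1,"turn": 0,"fingers": 1},
    {"dx": 0,"dy": 0,"dz": -1,"turn": 0,"fingers": 1},
    {"dx": 0,"dy": 0,"dz": 0,"turn": 0,"fingers": 1},
    {"dx": 0,"dy": 0,"dz": -1,"turn": 0,"fingers": 1},
    {"dx": 0,"dy": 0,"dz": 0,"turn": 0,"fingers": 1},
    {"dx": 0,"dy": 0,"dz": 0,"turn": 0,"fingers": 1},
    {"dx": 0,"dy": 0,"dz": 0,"turn": 0,"fingers": 1}
  ],
  "squeeze": 30
}}

```text
clock: 22.5
position: [0.476, 0.4188, 0.1401]
ee_rot: [0.006, 0.917, -0.399, 0.009]
contact_force: [0.3, -0.3, -0.3]
width: 0.0171
```

```bash
python3 - <<'E'
from h import *
st()
E
```

```text
t 22.5 pos [0.476  0.4188 0.1401] yaw -0.8208 z [ 0.012 -0.019 -1.   ] F [ 0.32 -0.31 -0.29] w 0.0171
```

Emit:
{"method": "play_rows", "body": {
  "series": [
    {"dx": 0,"dy": 0,"dz": 5,"turn": 0,"fingers": 1},
    {"dx": 0,"dy": 0,"dz": 12,"turn": 0,"fingers": 1},
    {"dx": 0,"dy": 0,"dz": 20,"turn": 0,"fingers": 1},
    {"dx": 0,"dy": 0,"dz": 30,"turn": 0,"fingers": 1},
    {"dx": 0,"dy": 0,"dz": 35,"turn": 0,"fingers": 1},
    {"dx": 0,"dy": 0,"dz": 30,"turn": 0,"fingers": 1},
    {"dx": 0,"dy": 0,"dz": 20,"turn": 0,"fingers": 1},
    {"dx": 0,"dy": 0,"dz": 10,"turn": 0,"fingers": 1}
  ]
}}

```text
clock: 23.17
position: [0.4729, 0.4167, 0.3072]
ee_rot: [0.009, 0.917, -0.399, 0.007]
contact_force: [0.4, -0.4, -0.7]
width: 0.0172
```

```bash
python3 - <<'E'
from h import *
st()
E
```

```text
t 23.17 pos [0.4729 0.4167 0.3072] yaw -0.8204 z [ 0.006 -0.023 -1.   ] F [ 0.35 -0.45 -0.73] w 0.0172
```

Emit:
{"method": "play_rows", "body": {
  "series": [
    {"dx": 3,"dy": -10,"dz": 0,"turn": 0.06,"fingers": 1},
    {"dx": 4,"dy": -25,"dz": 0,"turn": 0.12,"fingers": 1},
    {"dx": 4,"dy": -37,"dz": 0,"turn": 0.12,"fingers": 1},
    {"dx": 4,"dy": -37,"dz": 0,"turn": 0.12,"fingers": 1},
    {"dx": 4,"dy": -37,"dz": 0,"turn": 0.12,"fingers": 1},
    {"dx": 4,"dy": -37,"dz": 0,"turn": 0.12,"fingers": 1},
    {"dx": 4,"dy": -37,"dz": 0,"turn": 0.12,"fingers": 1},
    {"dx": 4,"dy": -37,"dz": 0,"turn": 0.12,"fingers": 1},
    {"dx": 4,"dy": -35,"dz": 0,"turn": 0.1,"fingers": 1},
    {"dx": 4,"dy": -25,"dz": 0,"turn": 0.06,"fingers": 1},
    {"dx": 2,"dy": -12,"dz": 0,"turn": 0.02,"fingers": 1},
    {"dx": 0,"dy": 0,"dz": 0,"turn": 0,"fingers": 1}
  ]
}}

```text
clock: 24.17
position: [0.5136, 0.0867, 0.3192]
ee_rot: [-0.002, 0.991, 0.135, 0.015]
contact_force: [-0.7, 0.6, -0.3]
width: 0.0177
```

```bash
python3 - <<'E'
from h import *
st()
E
```

```text
t 24.17 pos [0.5136 0.0867 0.3192] yaw 0.2707 z [ 0.029  0.007 -1.   ] F [-0.69  0.59 -0.32] w 0.0177
```

Emit:
{"method": "play_rows", "body": {
  "series": [
    {"dx": 25,"dy": 0,"dz": 25,"turn": 0,"fingers": 1},
    {"dx": 0,"dy": 0,"dz": 0,"turn": 0,"fingers": 1},
    {"dx": -1,"dy": 0,"dz": -6,"turn": -0.015,"fingers": 1},
    {"dx": -2,"dy": -1,"dz": -14,"turn": 0,"fingers": 1},
    {"dx": -2,"dy": -1,"dz": -22,"turn": 0,"fingers": 1},
    {"dx": -2,"dy": -1,"dz": -22,"turn": 0,"fingers": 1},
    {"dx": -2,"dy": -1,"dz": -16,"turn": 0,"fingers": 1},
    {"dx": -1,"dy": 0,"dz": -10,"turn": 0,"fingers": 1},
    {"dx": 0,"dy": 0,"dz": -5,"turn": 0,"fingers": 1},
    {"dx": 0,"dy": 0,"dz": -2,"turn": 0,"fingers": 1}
  ]
}}

```text
clock: 25.0
position: [0.5238, 0.0899, 0.2418]
ee_rot: [-0.004, 0.992, 0.124, 0.015]
contact_force: [0.2, 0.5, 0.4]
width: 0.0173
```

```bash
python3 - <<'E'
from h import *
s=st()
S=get_image('side');x,y,w,h,k=280,120,110,75,7
P=cv2.resize(S['pixels'][y:y+h,x:x+w,::-1],None,fx=k,fy=k,interpolation=cv2.INTER_CUBIC)
def line(a,b,col):
    q=((proj(S,[a,b])-[x,y]+.5)*k-.5).round().astype(int); cv2.line(P,tuple(map(int,q[0])),tuple(map(int,q[1])),col,1)
line([.5219,.0823,.097],[.5219,.0823,.200],(0,0,255))
from scipy.spatial.transform import Rotation as Ro
q=s['ee_rot'];z=Ro.from_quat(np.r_[q[1:],q[0]]).as_matrix()[:,2]
line(s['position'],s['position']+.12*z,(0,255,0));print('foot',s['position']+.12*z)
cv2.imwrite('pics/p8.png',P)
E
```

```text
t 25.0 pos [0.5238 0.0899 0.2418] yaw 0.2493 z [ 0.028  0.012 -1.   ] F [0.24 0.52 0.42] w 0.0173
foot [0.52715352 0.09130458 0.12189548]
```

View pics/p8.png

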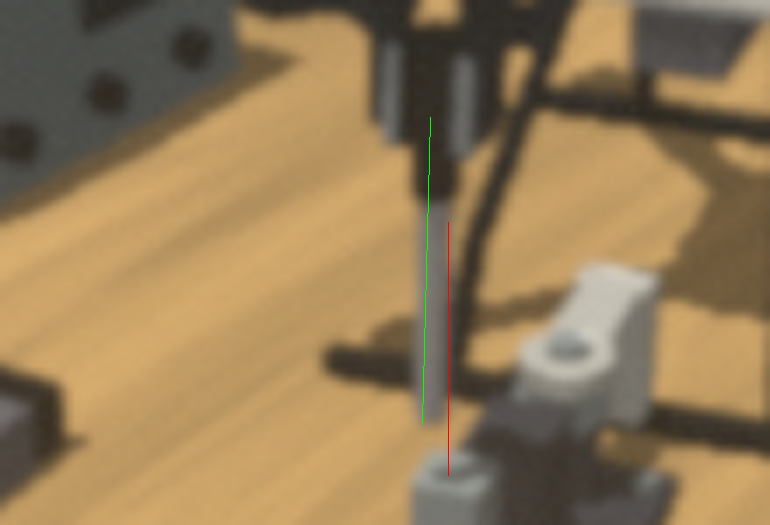

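Emit:
{"method": "play_rows", "body": {
  "series": [
    {"dx": 30,"dy": 0,"dz": 30,"turn": 0,"fingers": 1},
    {"dx": 30,"dy": 0,"dz": 30,"turn": 0,"fingers": 1},
    {"dx": 0,"dy": 0,"dz": 0,"turn": 0,"fingers": 1},
    {"dx": -3,"dy": 0,"dz": -5,"turn": 0,"fingers": 1},
    {"dx": -8,"dy": -1,"dz": -10,"turn": 0,"fingers": 1},
    {"dx": -11,"dy": -2,"dz": -12,"turn": 0,"fingers": 1},
    {"dx": -11,"dy": -2,"dz": -12,"turn": 0,"fingers": 1},
    {"dx": -8,"dy": -2,"dz": -9,"turn": 0,"fingers": 1},
    {"dx": -5,"dy": -1,"dz": -5,"turn": 0,"fingers": 1},
    {"dx": -2,"dy": 0,"dz": -2,"turn": 0,"fingers": 1}
  ]
}}

```text
clock: 25.88
position: [0.5227, 0.0849, 0.2397]
ee_rot: [-0.006, 0.992, 0.125, 0.007]
contact_force: [-0.2, 0.1, 0.3]
width: 0.0171
```

```bash
cat >> h.py <<'E'
def foot(L=.12):
    s=st(); from scipy.spatial.transform import Rotation as Ro
    q=s['ee_rot'];z=Ro.from_quat(np.r_[q[1:],q[0]]).as_matrix()[:,2]; print('foot',(s['position']+L*z).round(4)); return s
E
python3 - <<'E'
from h import *
foot()
E
```

```text
t 25.88 pos [0.5227 0.0849 0.2397] yaw 0.2507 z [ 0.012  0.013 -1.   ] F [-0.23  0.06  0.28] w 0.0171
foot [0.5241 0.0864 0.1197]
```

Emit:
{"method": "play_rows", "body": {
  "series": [
    {"dx": -1,"dy": -2,"dz": -4,"turn": 0,"fingers": 1},
    {"dx": -1,"dy": -2,"dz": -5,"turn": 0,"fingers": 1},
    {"dx": -1,"dy": 0,"dz": -5,"turn": 0,"fingers": 1},
    {"dx": 0,"dy": 0,"dz": -3,"turn": 0,"fingers": 1}
  ]
}}

```text
clock: 26.22
position: [0.5197, 0.0809, 0.2226]
ee_rot: [-0.005, 0.992, 0.125, 0.008]
contact_force: [-0.1, 0.4, -0.3]
width: 0.0171
```

```bash
python3 - <<'E'
from h import *
foot()
E
```

```text
t 26.22 pos [0.5197 0.0809 0.2226] yaw 0.2508 z [ 0.015  0.013 -1.   ] F [-0.1   0.45 -0.3 ] w 0.0171
foot [0.5215 0.0825 0.1026]
```

Emit:
{"method": "play_rows", "body": {
  "series": [
    {"dx": 0,"dy": 0,"dz": -3,"turn": 0,"fingers": 1},
    {"dx": 0,"dy": 0,"dz": -3,"turn": 0,"fingers": 1},
    {"dx": 0,"dy": 0,"dz": -3,"turn": 0,"fingers": 1}
  ]
}}

```text
clock: 26.47
position: [0.5209, 0.0809, 0.2128]
ee_rot: [-0.005, 0.992, 0.125, 0.009]
contact_force: [0.0, -1.0, -0.7]
width: 0.0172
```

```bash
python3 - <<'E'
from h import *
foot()
E
```

```text
t 26.47 pos [0.5209 0.0809 0.2128] yaw 0.2505 z [ 0.017  0.013 -1.   ] F [ 0.02 -1.03 -0.69] w 0.0172
foot [0.523  0.0824 0.0928]
```

Emit:
{"method": "play_rows", "body": {
  "series": [
    {"dx": 0,"dy": 0,"dz": -4,"turn": 0,"fingers": 1},
    {"dx": 0,"dy": 0,"dz": -4,"turn": 0,"fingers": 1}
  ]
}}

```text
clock: 26.63
position: [0.5216, 0.0809, 0.2043]
ee_rot: [-0.005, 0.992, 0.125, 0.01]
contact_force: [-0.3, 0.6, -0.7]
width: 0.0174
```

```bash
python3 - <<'E'
from h import *
foot()
E
```

```text
t 26.63 pos [0.5216 0.0809 0.2043] yaw 0.2505 z [ 0.018  0.013 -1.   ] F [-0.31  0.61 -0.66] w 0.0174
foot [0.5237 0.0825 0.0843]
```

Emit:
{"method": "play_rows", "body": {
  "series": [
    {"dx": -1,"dy": 0,"dz": -5,"turn": 0,"fingers": 1},
    {"dx": -1,"dy": 0,"dz": -6,"turn": 0,"fingers": 1},
    {"dx": -0.5,"dy": 0,"dz": -6,"turn": 0,"fingers": 1}
  ]
}}

```text
clock: 26.88
position: [0.5197, 0.081, 0.186]
ee_rot: [-0.005, 0.992, 0.125, 0.01]
contact_force: [1.3, 0.6, 0.5]
width: 0.0172
```

```bash
python3 - <<'E'
from h import *
foot()
E
```

```text
t 26.88 pos [0.5197 0.081  0.186 ] yaw 0.2505 z [ 0.019  0.013 -1.   ] F [1.28 0.58 0.49] w 0.0172
foot [0.522  0.0826 0.066 ]
```

Emit:
{"method": "play_rows", "body": {
  "series": [
    {"dx": -0.5,"dy": 0,"dz": -5,"turn": 0,"fingers": 1},
    {"dx": -0.5,"dy": 0,"dz": -4,"turn": 0,"fingers": 1}
  ]
}}

```text
clock: 27.05
position: [0.5195, 0.0811, 0.1759]
ee_rot: [-0.005, 0.992, 0.125, 0.011]
contact_force: [-0.0, -0.0, 7.8]
width: 0.0171
```

```bash
python3 - <<'E'
from h import *
foot()
E
```

```text
t 27.05 pos [0.5195 0.0811 0.1759] yaw 0.2504 z [ 0.021  0.014 -1.   ] F [-0.01 -0.05  7.8 ] w 0.0171
foot [0.5221 0.0827 0.0559]
```

Emit:
{"method": "play_rows", "body": {
  "series": [
    {"dx": -0.5,"dy": 0,"dz": -3,"turn": 0,"fingers": 1},
    {"dx": 0,"dy": 0,"dz": -3,"turn": 0,"fingers": 1}
  ],
  "squeeze": 30
}}

```text
clock: 27.22
position: [0.5205, 0.0808, 0.1755]
ee_rot: [-0.005, 0.992, 0.125, 0.014]
contact_force: [-5.6, -0.9, 24.3]
width: 0.0172
```

```bash
python3 - <<'E'
from h import *
foot()
S=get_image('side');T=get_image('top')
x,y=275,110
P=cv2.resize(S['pixels'][y:y+110,x:x+110,::-1],None,fx=4,fy=4,interpolation=cv2.INTER_CUBIC)
x,y=285,160
Q=cv2.resize(T['pixels'][y:y+110,x:x+85,::-1],None,fx=4,fy=4,interpolation=cv2.INTER_CUBIC)
cv2.imwrite('pics/p9.png',np.hstack([P,Q]))
E
```

```text
t 27.22 pos [0.5205 0.0808 0.1755] yaw 0.251 z [ 0.027  0.013 -1.   ] F [-5.61 -0.87 24.3 ] w 0.0172
foot [0.5237 0.0823 0.0555]
```

View pics/p9.png

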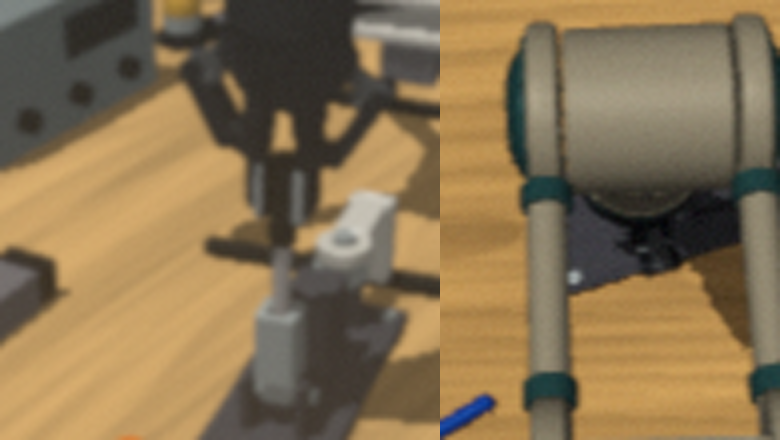

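The bar is home: 24 N on the floor with the foot at about 56 mm, and the side view shows it standing straight in the socket. Next I push it along the arc about the pivot.

Emit:
{"method": "play_rows", "body": {
  "series": [
    {"dx": -2,"dy": 6,"dz": 0,"turn": 0,"fingers": 1},
    {"dx": -3,"dy": 10,"dz": -1,"turn": 0,"fingers": 1},
    {"dx": -3,"dy": 10,"dz": -2,"turn": 0,"fingers": 1},
    {"dx": -3,"dy": 10,"dz": -3,"turn": 0,"fingers": 1}
  ],
  "squeeze": 20
}}

```text
clock: 27.65
position: [0.5105, 0.1136, 0.172]
ee_rot: [0.0, 0.992, 0.125, 0.017]
contact_force: [-0.4, -1.8, 7.2]
width: 0.0171
```

```bash
cat >> h.py <<'E'
def arc():
    s=foot(); p=s['position']+[0,0,.008]-[.5219,.0823,.035]; d=np.array([-.2498,.9683]); a=p[:2]@d; l=p[0]*d[1]-p[1]*d[0]
    print('along',a.round(4),'lat(x)',l.round(4),'z',p[2].round(4),'r',np.hypot(a,p[2]).round(4),'theta',np.arctan2(a,p[2]).round(3)); return s
E
python3 - <<'E'
from h import *
arc()
E
```

```text
t 27.65 pos [0.5105 0.1136 0.172 ] yaw 0.2503 z [ 0.033  0.004 -0.999] F [-0.44 -1.8   7.23] w 0.0171
foot [0.5144 0.1141 0.0521]
along 0.0332 lat(x) -0.0032 z 0.145 r 0.1488 theta 0.225
```

Emit:
{"method": "play_rows", "body": {
  "series": [
    {"dx": -2,"dy": 10,"dz": -3,"turn": 0,"fingers": 1},
    {"dx": -2,"dy": 9.5,"dz": -4,"turn": 0,"fingers": 1},
    {"dx": -2,"dy": 9,"dz": -4.5,"turn": 0,"fingers": 1},
    {"dx": -2,"dy": 9,"dz": -5,"turn": 0,"fingers": 1}
  ]
}}

```text
clock: 27.98
position: [0.5003, 0.1552, 0.1552]
ee_rot: [0.001, 0.992, 0.126, 0.016]
contact_force: [0.1, -4.8, 2.2]
width: 0.0171
```

```bash
python3 - <<'E'
from h import *
arc()
E
```

```text
t 27.98 pos [0.5003 0.1552 0.1552] yaw 0.2526 z [ 0.033  0.002 -0.999] F [ 0.1  -4.77  2.22] w 0.0171
foot [0.5042 0.1554 0.0353]
along 0.076 lat(x) -0.0027 z 0.1282 r 0.149 theta 0.535
```

Emit:
{"method": "play_rows", "body": {
  "series": [
    {"dx": -2,"dy": 9,"dz": -6,"turn": 0,"fingers": 1},
    {"dx": -2,"dy": 8,"dz": -7,"turn": 0,"fingers": 1},
    {"dx": -2,"dy": 7.5,"dz": -7,"turn": 0,"fingers": 1},
    {"dx": -2,"dy": 7,"dz": -8,"turn": 0,"fingers": 1}
  ]
}}

```text
clock: 28.32
position: [0.491, 0.1918, 0.125]
ee_rot: [0.001, 0.992, 0.127, 0.017]
contact_force: [1.2, -3.5, 3.5]
width: 0.0174
```

```bash
python3 - <<'E'
from h import *
arc()
E
```

```text
t 28.32 pos [0.491  0.1918 0.125 ] yaw 0.2548 z [ 0.033  0.003 -0.999] F [ 1.18 -3.49  3.49] w 0.0174
foot [0.495  0.1921 0.005 ]
along 0.1138 lat(x) -0.0026 z 0.098 r 0.1501 theta 0.86
```

Emit:
{"method": "play_rows", "body": {
  "series": [
    {"dx": -2,"dy": 6,"dz": -8,"turn": 0,"fingers": 1},
    {"dx": -1.5,"dy": 5,"dz": -8,"turn": 0,"fingers": 1},
    {"dx": -1,"dy": 4,"dz": -8,"turn": 0,"fingers": 1}
  ]
}}

```text
clock: 28.57
position: [0.4863, 0.2107, 0.0985]
ee_rot: [-0.001, 0.992, 0.127, 0.018]
contact_force: [-0.7, -1.0, 5.8]
width: 0.0174
```

```bash
python3 - <<'E'
from h import *
arc()
E
```

```text
t 28.57 pos [0.4863 0.2107 0.0985] yaw 0.2553 z [ 0.035  0.006 -0.999] F [-0.7  -0.97  5.84] w 0.0174
foot [ 0.4905  0.2114 -0.0214]
along 0.1332 lat(x) -0.0024 z 0.0715 r 0.1512 theta 1.078
```

Emit:
{"method": "play_rows", "body": {
  "series": [
    {"dx": -0.5,"dy": 2,"dz": -5,"turn": 0,"fingers": 1},
    {"dx": -0.5,"dy": 2,"dz": -4,"turn": 0,"fingers": 1}
  ]
}}

```text
clock: 28.73
position: [0.4848, 0.2165, 0.0875]
ee_rot: [-0.001, 0.992, 0.127, 0.017]
contact_force: [1.4, -2.9, 4.5]
width: 0.0174
```

```bash
python3 - <<'E'
from h import *
arc()
E
```

```text
t 28.73 pos [0.4848 0.2165 0.0875] yaw 0.2555 z [ 0.034  0.007 -0.999] F [ 1.4  -2.92  4.53] w 0.0174
foot [ 0.4889  0.2173 -0.0325]
along 0.1392 lat(x) -0.0024 z 0.0605 r 0.1518 theta 1.161
```

```bash
python3 - <<'E'
from h import *
S=get_image('side');T=get_image('top')
x,y=260,120
P=cv2.resize(S['pixels'][y:y+110,x:x+130,::-1],None,fx=4,fy=4,interpolation=cv2.INTER_CUBIC)
x,y=255,150
Q=cv2.resize(T['pixels'][y:y+110,x:x+150,::-1],None,fx=4,fy=4,interpolation=cv2.INTER_CUBIC)
cv2.imwrite('pics/p10.png',cv2.resize(np.hstack([P,Q]),None,fx=.7,fy=.7,interpolation=cv2.INTER_AREA))
E
```

```text
(no output)
```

View pics/p10.png

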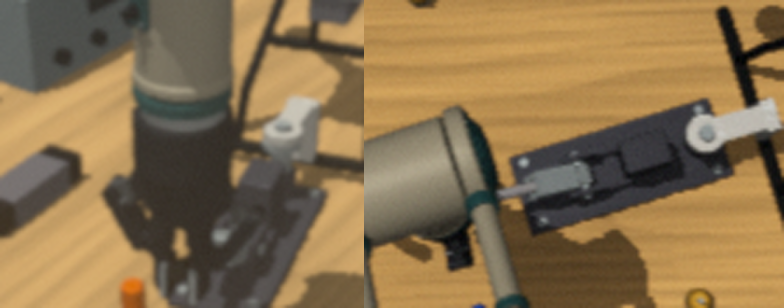

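Emit:
{"method": "play_rows", "body": {
  "series": [
    {"dx": 0,"dy": 0,"dz": 0,"turn": 0,"fingers": 1},
    {"dx": -0.5,"dy": 1,"dz": -3,"turn": 0,"fingers": 1}
  ],
  "squeeze": 45
}}

```text
clock: 29.0
position: [0.485, 0.2175, 0.0853]
ee_rot: [-0.002, 0.992, 0.127, 0.018]
contact_force: [0.9, -1.0, 11.3]
width: 0.017
```

```bash
python3 - <<'E'
from h import *
s=arc(); print('M',s['moment'].round(3))
T=get_image('top');S=get_image('side')
th=1.05
def rot(P):
    P=P*1000; x=P[:,0]+45; z=P[:,2]-35; c,s_=np.cos(th),np.sin(th); return np.c_[-45+x*c-z*s_,P[:,1],35+x*s_+z*c]/1000
JD=JACK[:2]+[rot(box(-58,-32,-13,13,20,97)),cyl(90,0,20,10,70)]
for im in (T,S):
    m=masks_of(im,'jack')[0]; print(round(m['p'],2),fit([im],[m['region']],JD,[.534,.041,-1.31]))
def bolt(im,x,y,r=9):
    p=im['pixels'][y-r:y+r+1,x-r:x+r+1].astype(float); w=((p.min(2)>150)); yy,xx=np.nonzero(w); return x-r+xx.mean(),y-r+yy.mean(),w.sum()
print(bolt(S,361,165),bolt(T,376,197))
u=np.array([.2498,-.9683])
# triangulate the eye disc centre
a,b=bolt(S,361,165)[:2],bolt(T,376,197)[:2]
(c1,d1),(c2,d2)=ray(S,[a]),ray(T,[b]); A=np.c_[d1[0],-d2[0]]; t=np.linalg.lstsq(A,c2-c1,rcond=None)[0]; print('tri',c1+d1[0]*t[0],c2+d2[0]*t[1])
E
```

```text
t 29.0 pos [0.485  0.2175 0.0853] yaw 0.2546 z [ 0.035  0.008 -0.999] F [ 0.92 -1.04 11.32] w 0.017
foot [ 0.4891  0.2184 -0.0346]
along 0.1401 lat(x) -0.002 z 0.0583 r 0.1518 theta 1.176
M [-0.555 -0.111 -0.023]
0.65 (array([ 0.53321547,  0.0414757 , -1.30392814]), np.float64(0.11315363645553589))
0.9 (array([ 0.53124406,  0.03416302, -1.28603163]), np.float64(0.29321032762527466))
(np.float64(363.1290322580645), np.float64(162.32258064516128), np.int64(124)) (np.float64(377.969696969697), np.float64(196.29545454545453), np.int64(132))
tri [ 0.54807232 -0.05286601  0.10006777] [ 0.55580726 -0.0486342   0.1007662 ]
```

```bash
python3 - <<'E'
from h import *
S=get_image('side');T=get_image('top');arc()
cv2.imwrite('pics/p11.png',np.vstack([cv2.resize(S['pixels'][90:330,150:470,::-1],None,fx=1.25,fy=1.25),cv2.resize(T['pixels'][100:300,140:460,::-1],None,fx=1.25,fy=1.25)]))
E
```

```text
t 29.3 pos [0.485  0.2173 0.0857] yaw 0.2545 z [ 0.035  0.008 -0.999] F [ 0.42 -1.6   9.45] w 0.0168
foot [ 0.4892  0.2182 -0.0342]
along 0.14 lat(x) -0.002 z 0.0587 r 0.1518 theta 1.174
```

View pics/p11.png

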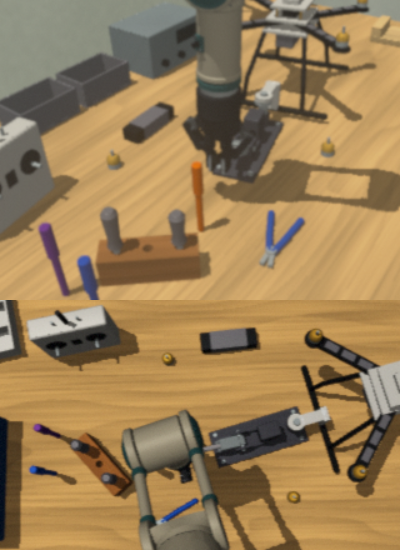

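Emit:
{"method": "play_rows", "body": {
  "series": [
    {"dx": 0.5,"dy": -3,"dz": -3,"turn": 0,"fingers": 1},
    {"dx": 0,"dy": -1,"dz": -2.5,"turn": 0,"fingers": 1}
  ]
}}

```text
clock: 29.47
position: [0.486, 0.2181, 0.0842]
ee_rot: [-0.007, 0.992, 0.124, 0.02]
contact_force: [-2.5, 0.7, 13.1]
width: 0.0165
```

```bash
python3 - <<'E'
from h import *
arc();get_image('top');get_image('top');arc()
E
```

```text
t 29.47 pos [0.486  0.2181 0.0842] yaw 0.248 z [ 0.038  0.019 -0.999] F [-2.47  0.67 13.11] w 0.0165
foot [ 0.4906  0.2203 -0.0357]
along 0.1404 lat(x) -0.0008 z 0.0572 r 0.1516 theta 1.184
t 29.57 pos [0.486  0.2179 0.0842] yaw 0.2482 z [ 0.038  0.019 -0.999] F [-3.44  3.92 14.76] w 0.017
foot [ 0.4906  0.2202 -0.0357]
along 0.1403 lat(x) -0.0008 z 0.0572 r 0.1515 theta 1.184
```

```bash
python3 -c "
from rig import *
print(sign_off())"
```

```text
the job is handed in; nothing more can be done
None
```

I handed the job in at about 29.6 s. The jack is under the lift eye, the bar is in its socket, and the arm is still gripping the bar and pressing it down.

**What I did**
- I slid the jack flat under the black drone's lift eye and released it.
- I took the black-gripped bar from the middle hole of the stand and inserted it until it met the socket floor with 24 N.
- I then swung it down about the pivot, away from the drone.

**What the last checks showed**
- **Saddle under the eye:** after I let go of the jack, the overlay in both cameras agreed to about 2 mm. The jack's fitted pose did not change during the stroke.
- **Bar fully home:** a final push of about 11 N along the bar did not move it.
- **Full stroke:** the push rose to about 15 N without more travel. That is well above the 1 to 4 N the stroke needs, so the handle is on its stop.
- **Skid raised:** in the side view the eye rose about 4 px, roughly 12 to 13 mm, which matches the expected lift.
- **Other things:** in the last pictures the drone had not been shoved along, and every bystander I could see was still standing in place. The arm hid parts of the scene.

**What disagreed**
- The arm position gives a handle angle of about 1.18 rad against the 1.05 rad stop. I put this down to bar play in the socket and slip in the fingers.
- Triangulating the raised eye gave an implausible height of 0.10 m, with the two camera rays about 9 mm apart. The bracket was included in the blob, so I did not use that number.
- The two cameras' fits of the jack pose differed by 5 to 9 mm. I relied on the pinch positions and the top view.

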